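# Get the key tin out from behind the shelf clutter

## Task

The aluminium key tin is hemmed in on the wardrobe shelf by the salt pig, the egg cup and the bell: stand all three upright on the grey felt mat first, then take the tin out and lay it flat, lid up, in the dark wooden tray. When the tin is in the tray, put the salt pig, the egg cup and the bell back, upright, each on the very spot where it stood at the start. Set the salt pig down gently, let nothing fall over, and leave the clothes brush and the button jar where they are.

Things in the scene. Friction and masses are not known exactly. Their poses are not given: they have to be found in the camera images.
- key_tin: Flat aluminium tin, 71 mm long (its x), 55 mm wide (its y), 28 mm high, 0.1 to 0.17 kg, brass key emblem on the lid, slide latch on its -x end. Origin at the centre of its underside, z up. Egg cup, bell and salt pig stand some 10 mm off its +y, -y and -x sides in any order, too close for fingers; grip it across its width once they are away.
- salt_pig: Blue glazed ceramic salt pig (round jar), 88 mm in diameter, dome top at 92 mm, above it a round knob 26 mm in diameter from 94 to 120 mm height to lift it by; a white-rimmed mouth with black opening bulges from its -x side to about 60 mm from the axis, 28 to 83 mm up. 0.3 to 0.5 kg. Origin at the centre of its underside, z up.
- egg_cup: Turned wooden egg cup with a saucer foot: foot 80 mm in diameter and 9 mm thick, narrow stem, cup 48 mm outside diameter and straight from 48 mm to its rim at 72 mm height. About 0.07 kg. Grip across the cup. Origin at the centre of its underside, z up.
- bell: Steel hand bell standing on its 80 mm mouth: skirt tapers up to 62 mm height, above it an upright round handle 18 mm in diameter from 62 to 108 mm height, topped by a 24 mm ball up to 128 mm. 0.18 to 0.29 kg. Lift it by the handle. Origin at the centre of its mouth plane (underside), z up.
- side_mat: Grey felt mat with a white stitched border, fixed to the shelf, 340 mm (its x) by 130 mm (its y), 3 mm thick, on the left or the right of the shelf: the area where the three things are stood aside, side by side along its length. Origin at the centre of its underside.
- tray: Shallow dark wooden tray, fixed, 160 mm (its x) by 140 mm (its y) outside, walls 5 mm thick and 18 mm high, floor 5 mm thick, on the left or the right of the shelf, wherever the mat is not. The key tin goes in it. Origin at the centre of its underside.
- shelf: The white gloss shelf board that everything stands on; its top is at z = 0.
- clothes_brush: Clothes brush, wooden back over black bristles, 150 mm (its x) by 46 mm, 38 mm high, lying near the robot; not to be moved. Origin at the centre of its underside.
- button_jar: Amber glass jar with a red cap, 64 mm in diameter, 95 mm high, standing behind the key tin; not to be moved. Origin at the centre of its underside.
Mind the look-alikes: they are no part of the job. There is more than one size of the tray; the one meant has the size given above. Of the things that look like the key_tin, take the one that is farthest to the robot's left at the start.

How it is judged (in metres and radians):
On the way, in this order (a step that is already met when the one before it is completed fails the run):
1. salt pig, egg cup and bell all stand upright and released on the felt mat while the key tin is still in its place (within 30 mm) (x of salt_pig in the frame of side_mat between -0.155 and 0.155 m and y of salt_pig in the frame of side_mat between -0.05 and 0.05 m and z of salt_pig in the frame of side_mat between -0.008 and 0.008 m and angle between each of salt_pig, egg_cup, bell's own z axis and vertical below 0.12 rad and linear speed of each of salt_pig, egg_cup, bell below 0.02 m/s and contact force between the fingers and salt_pig below 0.2 N and x of egg_cup in the frame of side_mat between -0.155 and 0.155 m and y of egg_cup in the frame of side_mat between -0.05 and 0.05 m and z of egg_cup in the frame of side_mat between -0.008 and 0.008 m and contact force between the fingers and egg_cup below 0.2 N and x of bell in the frame of side_mat between -0.155 and 0.155 m and y of bell in the frame of side_mat between -0.05 and 0.05 m and z of bell in the frame of side_mat between -0.008 and 0.008 m and contact force between the fingers and bell below 0.2 N and distance of key_tin from where it was at the start of the episode below 0.03 m), for 0.2 s.
2. the key tin lies flat, lid up and released in the tray while the three still stand on the mat (x of key_tin in the frame of tray between -0.055 and 0.055 m and y of key_tin in the frame of tray between -0.055 and 0.055 m and z of key_tin in the frame of tray between -0.01 and 0.01 m and angle between each of key_tin, salt_pig, egg_cup, bell's own z axis and vertical below 0.12 rad and linear speed of each of key_tin, salt_pig, egg_cup, bell below 0.02 m/s and contact force between the fingers and key_tin below 0.2 N and x of salt_pig in the frame of side_mat between -0.155 and 0.155 m and y of salt_pig in the frame of side_mat between -0.05 and 0.05 m and z of salt_pig in the frame of side_mat between -0.008 and 0.008 m and contact force between the fingers and salt_pig below 0.2 N and x of egg_cup in the frame of side_mat between -0.155 and 0.155 m and y of egg_cup in the frame of side_mat between -0.05 and 0.05 m and z of egg_cup in the frame of side_mat between -0.008 and 0.008 m and contact force between the fingers and egg_cup below 0.2 N and x of bell in the frame of side_mat between -0.155 and 0.155 m and y of bell in the frame of side_mat between -0.05 and 0.05 m and z of bell in the frame of side_mat between -0.008 and 0.008 m and contact force between the fingers and bell below 0.2 N), for 0.2 s.
At the end, for the whole second after the job is handed in: The key tin lies flat (within 0.12 rad), lid up, inside the tray; the salt pig, egg cup and bell each stand upright (within 0.12 rad) within 15 mm of the spot where they stood at the start (their facing does not matter); all are released and at rest (x of key_tin in the frame of tray between -0.055 and 0.055 m and y of key_tin in the frame of tray between -0.055 and 0.055 m and z of key_tin in the frame of tray between -0.01 and 0.01 m and angle between each of key_tin, salt_pig, egg_cup, bell's own z axis and vertical below 0.12 rad and linear speed of each of key_tin, salt_pig, egg_cup, bell below 0.02 m/s and distance of each of salt_pig, egg_cup, bell from where it was at the start of the episode below 0.015 m); the robot touches nothing.
It fails at once if the salt pig, egg cup, bell or key tin tips over (beyond 0.7 rad) (angle between any of salt_pig, egg_cup, bell, key_tin's own z axis and vertical above 0.7 rad).
It fails at once if the ceramic salt pig is dropped or banged down on the shelf or the mat (over 60 N) (contact force between salt_pig and shelf above 60 N or contact force between salt_pig and side_mat above 60 N).
It fails at once if the clothes brush or the button jar is moved by more than 20 mm (distance of any of clothes_brush, button_jar from where it was at the start of the episode above 0.02 m).
It also fails if it takes over 136 s, if anything falls off the work surface, if the arm or the gripper's body presses on something with over 40 N, if the wrist force passes 120 N, or if a joint passes its speed limit or range.

## Robot

A 7-joint arm with a two-finger parallel gripper is mounted at the origin on the work surface. World frame = base frame: x ahead of the robot, y to its left, z up, the work surface at z = 0. Lengths are in m, angles in degrees, forces in N, time in s.
With the tool pointing down it reaches from about 0.35 to 0.9 m from the base axis. Payload 19.9 kg.
Tool frame: the origin (TCP) lies between the finger pads; the fingertips stand 19 mm ahead of it and the grasp point (between the pads) is the TCP (arm.nose_length is the distance from the TCP to the fingertips, in m); z points along the fingers, y is the direction in which the jaws open and shut (so a half turn about z gives the same grasp; the last joint's range is limited). The gripper opens to 85 mm and grips with 20 to 120 N. Pads are 22 mm wide; open, the fingers measure 114 mm over their backs; the gripper's body (76 mm by 85 mm) begins 54 mm behind the grasp point. The pads swing forward as they close: fully open they stand 13 mm farther back than shut.
Start: joints at [67.065, 23.915, -0.59, 92.452, 0.269, 63.638, -3.037], TCP at [0.219, -0.585, 0.25] pointing down, gripper open.
Joint ranges: [-161.28, 161.28], [-22.2, 115.67], [-73.04, 71.86], [3.21, 147.25], [-68.34, 248.33], [10.77, 114.83], [-161.83, 161.83]. Speed limits (degrees/s): [108.29, 108.29, 136.94, 136.94, 172.46, 172.46, 172.46].

## Interface

Orientations are given as [roll, pitch, yaw] about the fixed x, y, z axes, in that order (R = Rz(yaw) Ry(pitch) Rx(roll)).
In Python, from bench import arm, get_image, ticket gives the robot as it stands.
- The arm moves only by the tool drive_tool, never from a script. Its argument "commands" is a list of rows, each an object with "dp": the shift along the tool's x, y, z in mm, a list of three; "spin": the turn about the tool's z in rad; "gripper": the opening, from 0 (shut) to 1 (fully open). In form: [{"dp": [x, y, z], "spin": spin, "gripper": gripper}, ...]. A call has 1 to 12 rows; each row is the pose to reach, as a shift and turn from the pose measured when the call began, along the tool's axes at that moment; what a row does not reach only later rows make up. A row lasts 1/12 s, in which the tool goes at most 41.7 mm and 7.16 degrees, less where a joint would pass 70% of its speed; a pose out of reach is approached as far as the arm can. A call with a gripper value outside its range is refused whole. The fingers move at their own pace and stop on an object; "grip_force" is the grip in N (left out, the last holds). Time passes only in rows, so rows that repeat a pose let the fingers close. It gives the time, the measured TCP pose, the force and the opening at its end, in the units of the state.
- arm.read_state(): the state, without advancing time (a new reading comes with each control period).
- get_image(name): name is "scene" or "top" or "wrist"; returns a dict with "frame" (400x640x3 uint8, red, green, blue), "intrinsics" (3x3 intrinsics, pixels), "dist_coeffs" ([k1, k2, p1, p2, k3] as OpenCV has them; the pictures are not rectified), "world_from_camera" (4x4, takes a point from camera to world coordinates); the wrist camera has in their place "tool_from_camera" (4x4, takes a point from camera to tool coordinates, whose origin is the TCP and whose axes are the flange's). Camera axes: x right, y down, z forward; pixel columns grow to the right and rows downward; lengths in m; the calibration is good to about 2 mm. A picture is of the moment at which its call begins: read the wrist's pose just before it. There is no depth.
- ticket.finish_job(): hands the job in, once; it reports no verdict.
The state is a dict: "clock": time; "qpos": joint angles; "dq": joint speeds; "joint_torque": joint torques, N m; "position": TCP position; "tool_rot": TCP orientation; "ft_force": force on the tool from outside, world axes, zero at the start; "ft_torque": the same for the moment, N m; "finger_gap": finger opening in m.
Only numpy, scipy, OpenCV 4.12 (cv2) and the standard library are available. Lean on these libraries where they do the work, as an engineer would, in place of code of your own. Each camera call takes 0.05 s, during which the arm holds its last target.

## Working session

There is one attempt and no reset: what is moved stays moved. The work goes in short steps, Python scripts to look and compute and a tool call to move; the robot and the scene stay as the last step left them, time stands still between calls to the robot, and variables do not carry over. Pictures are saved under pics/ and viewed, and the job is handed in when it is done.

Besides the shell and the picture viewer there is one more tool, called as name(argument=value, ...) on one line, values as JSON. drive_tool: Moves the arm, as the interface text tells. Its arguments: {"type":"object","properties":{"commands":{"type":"array","items":{"type":"object","properties":{"dp":{"type":"array","items":{"type":"number"}},"spin":{"type":"number"},"gripper":{"type":"number"}}}},"grip_force":{"type":"number"}},"required":["commands"]}

```bash
mkdir -p pics; ls; python3 - <<'E'
from bench import arm,get_image
import cv2,numpy as np
s=arm.read_state(); print(s)
for n in ["scene","top","wrist"]:
    d=get_image(n); cv2.imwrite(f"pics/{n}0.png",d["frame"][:,:,::-1])
    print(n,{k:np.round(v,4).tolist() for k,v in d.items() if k!="frame"})
E
```

```text
pics
{'clock': 0.0, 'qpos': array([67.06494612, 23.94798361, -0.58995471, 92.48495224,  0.26998329,
       63.63838068, -3.03562704]), 'dq': array([ 0.06518435,  0.09815594, -0.03352442,  0.02374703,  0.04132365,
       -0.03067001, -0.03472174]), 'joint_torque': array([-1.52787197e-04, -8.64441061e+01,  6.79237749e-01, -4.34889686e+01,
        1.91013375e-02,  7.50272535e-03,  1.12319813e-05]), 'position': array([ 0.2193373 , -0.58490578,  0.24966509]), 'tool_rot': array([-1.79930279e+02,  5.99823853e-03,  2.05587783e+01]), 'ft_force': array([-0.14572336,  0.13723504, -0.637107  ]), 'ft_torque': array([-0.02779171,  0.00832998,  0.00716251]), 'finger_gap': 0.08555800788032536}
scene {'intrinsics': [[405.8063, 0.0, 315.393], [0.0, 405.8063, 200.3929], [0.0, 0.0, 1.0]], 'dist_coeffs': [-0.0902, 0.0, 0.0, 0.0, 0.0], 'world_from_camera': [[-0.0651, 0.598, -0.7988, 1.3259], [0.9976, 0.0567, -0.0389, -0.0078], [0.0221, -0.7995, -0.6003, 0.6365], [0.0, 0.0, 0.0, 1.0]]}
top {'intrinsics': [[502.9567, 0.0, 324.3798], [0.0, 502.9567, 206.8879], [0.0, 0.0, 1.0]], 'dist_coeffs': [-0.1544, 0.0, 0.0, 0.0, 0.0], 'world_from_camera': [[0.0296, -0.9959, 0.0851, 0.3966], [-0.9996, -0.0295, 0.0021, -0.0473], [0.0004, -0.0851, -0.9964, 1.5913], [0.0, 0.0, 0.0, 1.0]]}
wrist {'intrinsics': [[309.7535, 0.0, 314.4254], [0.0, 309.7535, 196.6419], [0.0, 0.0, 1.0]], 'dist_coeffs': [-0.0345, 0.0, 0.0, 0.0, 0.0], 'tool_from_camera': [[0.0003, -0.9483, -0.3175, 0.082], [1.0, 0.0003, 0.0002, 0.0004], [-0.0001, -0.3175, 0.9483, -0.1225], [0.0, 0.0, 0.0, 1.0]]}
```

View pics/scene0.png

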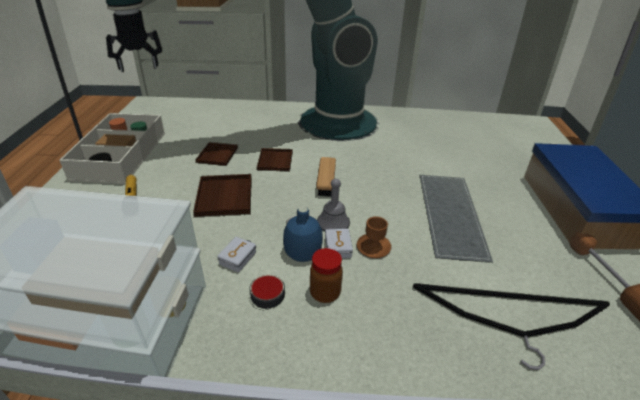

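View pics/top0.png

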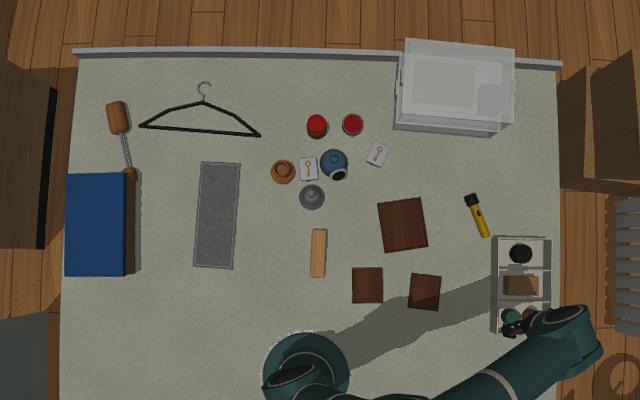

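View pics/wrist0.png

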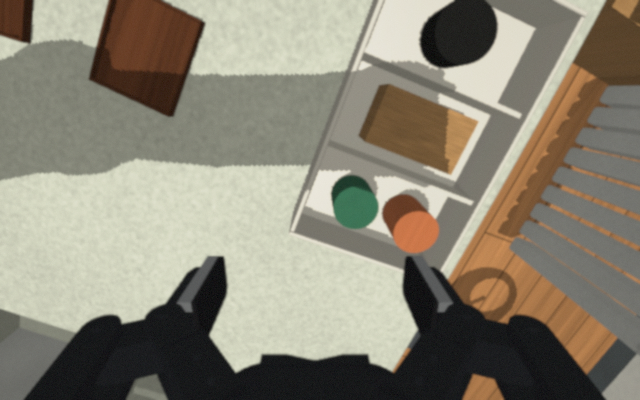

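```bash
cat > h.py <<'E'
import numpy as np,cv2
from bench import arm,get_image
def ray(d,px,s=None):
    K=np.array(d["intrinsics"]);D=np.array(d["dist_coeffs"])
    p=cv2.undistortPoints(np.array(px,float).reshape(-1,1,2),K,D).reshape(-1,2)
    v=np.c_[p,np.ones(len(p))]
    T=np.array(d["world_from_camera"]) if "world_from_camera" in d else tw(s)@np.array(d["tool_from_camera"])
    return T[:3,3],v@T[:3,:3].T
def tw(s):
    from scipy.spatial.transform import Rotation as R
    T=np.eye(4);T[:3,:3]=R.from_euler('xyz',s["tool_rot"],degrees=True).as_matrix();T[:3,3]=s["position"];return T
def plane(d,px,z,s=None):
    o,v=ray(d,px,s);return o+v*((z-o[2])/v[:,2])[:,None]
def proj(d,P,s=None):
    T=np.array(d["world_from_camera"]) if "world_from_camera" in d else tw(s)@np.array(d["tool_from_camera"])
    Q=(np.asarray(P,float)-T[:3,3])@T[:3,:3]
    return cv2.projectPoints(Q,np.zeros(3),np.zeros(3),np.array(d["intrinsics"]),np.array(d["dist_coeffs"]))[0].reshape(-1,2)
E
python3 - <<'E'
from h import *
d=get_image("top");f=d["frame"][:,:,::-1]
c=cv2.resize(f[100:220,260:400],None,fx=5.5,fy=4.9*5.5/4.9*0.9,interpolation=cv2.INTER_CUBIC)
cv2.imwrite("pics/c1.png",cv2.resize(f[105:215,260:400],(770,605-5),interpolation=cv2.INTER_CUBIC)) # ~5.5x
d2=get_image("scene");f=d2["frame"][:,:,::-1]
cv2.imwrite("pics/c2.png",cv2.resize(f[170:310,190:400],(800,533),interpolation=cv2.INTER_CUBIC))
np.save("pics/top0.npy",d["frame"]);np.save("pics/scene0.npy",d2["frame"])
E
```

```text
(no output)
```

View pics/c1.png

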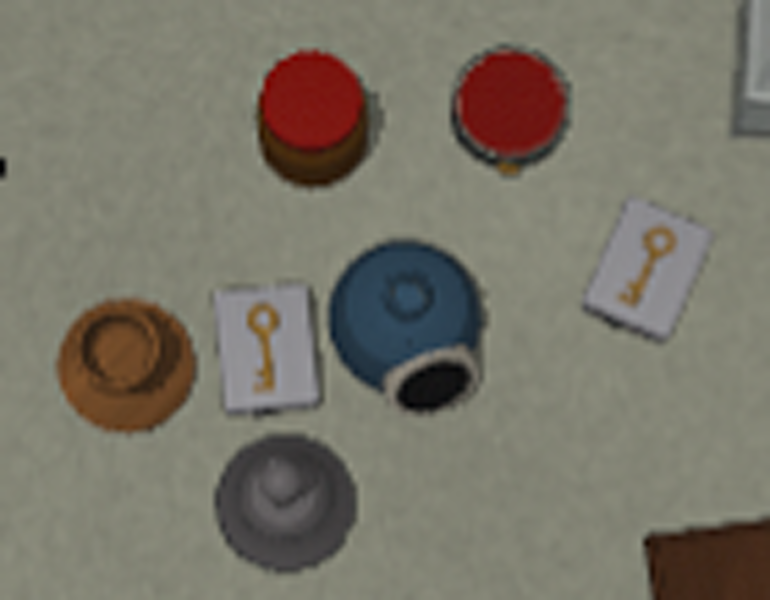

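View pics/c2.png

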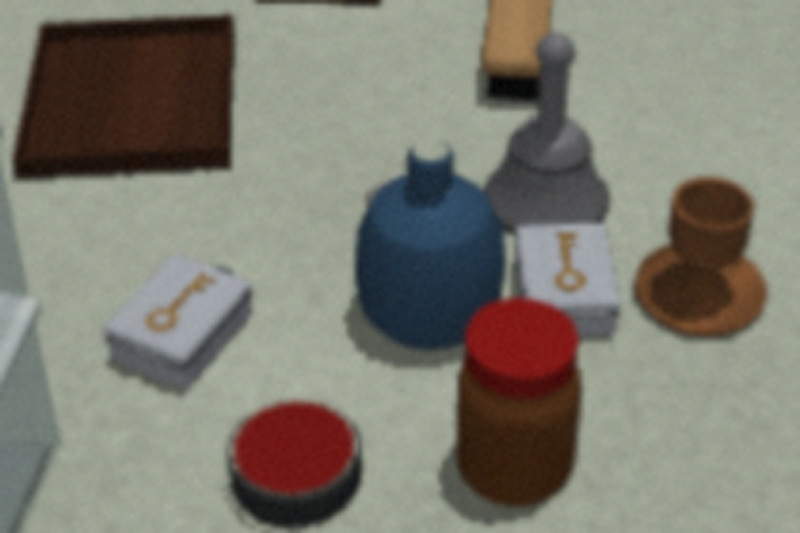

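```bash
python3 - <<'E'
from h import *
d=get_image("top");e=get_image("scene");f=d["frame"]
C=lambda x,y:(260+x/5.5,105+y/5.4545)
S=lambda x,y:(190+x/3.81,170+y/3.807)
r=lambda a:np.round(a,4).tolist()
print("pig knob",r(plane(d,[C(408,297)],.12)),"scene",r(plane(e,[S(430,152)],.12)))
print("egg rim",r(plane(d,[C(122,350)],.072)),r(plane(e,[S(713,205)],.072)),"foot",r(plane(d,[C(127,365)],.005)))
print("bell base",r(plane(d,[C(286,503)],.0)),"ball top",r(plane(d,[C(278,470)],.118)),r(plane(e,[S(556,50)],.116)))
tc=plane(d,[C(214,290),C(308,284),C(322,402),C(226,413)],.028)
print("tin",r(tc),r(tc.mean(0)))
ts=plane(e,[S(518,226),S(605,226),S(617,305),S(525,309)],.028);print("tin scene",r(ts.mean(0)),r(ts))
print("jar",r(plane(d,[C(313,100)],.095)),"sp",r(plane(e,[S(522,345)],.095)))
hsv=cv2.cvtColor(f,cv2.COLOR_RGB2HSV)
def box(m,z,n):
    m=m.astype(np.uint8)*255
    m=cv2.morphologyEx(m,cv2.MORPH_CLOSE,np.ones((5,5)))
    for c in cv2.findContours(m,cv2.RETR_EXTERNAL,cv2.CHAIN_APPROX_NONE)[0]:
        if cv2.contourArea(c)<500: continue
        P=plane(d,c.reshape(-1,2),z)[:,:2].astype(np.float32)
        q=cv2.minAreaRect(P); print(n,cv2.boundingRect(c),np.round(q[0],4),np.round(q[1],4),round(q[2],1))
h,s,v=[hsv[:,:,i].astype(int) for i in range(3)]
M=np.zeros_like(h,bool);M[150:320,180:520]=1
box(M&(v<110)&(s<40)&(np.indices(h.shape)[1]<260),.003,"mat")
box(M&((h<15)|(h>170))&(s>100)&(v<100)&(np.indices(h.shape)[1]>340),.018,"tray")
box(M&(h>8)&(h<25)&(s>80)&(v>110)&(np.indices(h.shape)[0]>220),.038,"brush")
E
```

```text
pig knob [[0.6643, -0.0691, 0.12]] scene [[0.6736, -0.0647, 0.12]]
egg rim [[0.6383, 0.0883, 0.072]] [[0.6466, 0.0945, 0.072]] foot [[0.6402, 0.091, 0.005]]
bell base [[0.5623, -0.0037, 0.0]] ball top [[0.5678, -0.002, 0.118]] [[0.5637, 0.0007, 0.116]]
tin [[0.6819, 0.0408, 0.028], [0.6869, -0.0129, 0.028], [0.6183, -0.0231, 0.028], [0.6104, 0.0314, 0.028]] [0.6494, 0.009, 0.028]
tin scene [0.6562, 0.0136, 0.028] [[0.6239, -0.016, 0.028], [0.6192, 0.0362, 0.028], [0.687, 0.043, 0.028], [0.6947, -0.0088, 0.028]]
jar [[0.7788, -0.0139, 0.095]] sp [[0.7896, -0.0091, 0.095]]
mat (193, 161, 48, 109) [0.4982 0.3002] [0.1323 0.341 ] 88.4
tray (408, 273, 34, 38) [ 0.2741 -0.3646] [0.0951 0.1083] 84.5
tray (352, 268, 31, 35) [ 0.291  -0.1839] [0.1058 0.0937] 1.5
tray (377, 198, 51, 55) [ 0.4824 -0.2908] [0.1573 0.1391] 10.1
brush (310, 229, 16, 49) [ 0.3861 -0.0274] [0.0425 0.1467] 88.8
```

```bash
cat >> h.py <<'E'
def go(x,y,z,yaw):
    s=arm.read_state();T=tw(s)
    d=T[:3,:3].T@(np.array([x,y,z])-T[:3,3])*1000
    cur=s["tool_rot"][2]; sp=-np.deg2rad((yaw-cur+180)%360-180)
    print("at",np.round(s["position"],4),np.round(s["tool_rot"],2),"F",np.round(s["ft_force"],1),"gap",round(s["finger_gap"],4),"t",round(s["clock"],2))
    print("dp",np.round(d,1).tolist(),"spin",round(sp,4))
E
python3 -c "
from h import *
print(arm.nose_length)
go(.62,.01,.25,0)"
```

```text
0.019
at [ 0.2195 -0.5851  0.2501] [-179.98    0.     20.56] F [ 0.1  0.8 -0.5] gap 0.0851 t 0.35
dp [584.0, -416.6, 0.2] spin 0.3588
```

drive_tool(commands=[{"dp": [290,-210,20],"spin": 0.18,"gripper": 1},{"dp": [290,-210,0],"spin": 0.18,"gripper": 1},{"dp": [290,-210,0],"spin": 0.18,"gripper": 1},{"dp": [290,-210,0],"spin": 0.18,"gripper": 1},{"dp": [290,-210,0],"spin": 0.18,"gripper": 1},{"dp": [290,-210,0],"spin": 0.18,"gripper": 1},{"dp": [290,-210,0],"spin": 0.18,"gripper": 1},{"dp": [584,-417,0],"spin": 0.36,"gripper": 1},{"dp": [584,-417,0],"spin": 0.36,"gripper": 1},{"dp": [584,-417,0],"spin": 0.36,"gripper": 1},{"dp": [584,-417,0],"spin": 0.36,"gripper": 1},{"dp": [584,-417,0],"spin": 0.36,"gripper": 1}])

```text
clock: 1.35
position: [0.4942, -0.1741, 0.2503]
tool_rot: [180.0, -0.0, -0.1]
ft_force: [0.7, -1.2, 0.4]
finger_gap: 0.0853
```

```bash
python3 -c "
from h import *
go(.62,.01,.25,0)"
```

```text
at [ 0.4942 -0.1741  0.2503] [ 1.8e+02 -2.0e-02 -8.0e-02] F [ 0.7 -1.2  0.4] gap 0.0853 t 1.35
dp [125.5, -184.2, 0.3] spin -0.0014
```

drive_tool(commands=[{"dp": [125,-184,0],"spin": 0,"gripper": 1},{"dp": [125,-184,0],"spin": 0,"gripper": 1},{"dp": [125,-184,0],"spin": 0,"gripper": 1},{"dp": [125,-184,0],"spin": 0,"gripper": 1},{"dp": [125,-184,0],"spin": 0,"gripper": 1},{"dp": [125,-184,0],"spin": 0,"gripper": 1},{"dp": [125,-184,0],"spin": 0,"gripper": 1},{"dp": [125,-184,0],"spin": 0,"gripper": 1},{"dp": [125,-184,0],"spin": 0,"gripper": 1}])

```text
clock: 2.1
position: [0.6192, 0.0088, 0.2501]
tool_rot: [180.0, 0.0, -0.1]
ft_force: [-0.7, -0.5, 0.1]
finger_gap: 0.0855
```

```bash
python3 -c "
from h import *
go(.62,.01,.25,0)
s=arm.read_state();d=get_image('wrist')
import pickle;pickle.dump((s,d),open('pics/w1.pkl','wb'))
cv2.imwrite('pics/w1.png',d['frame'][:,:,::-1])"
```

```text
at [0.6192 0.0088 0.2501] [ 1.7997e+02  1.0000e-02 -1.3000e-01] F [-0.7 -0.5  0.1] gap 0.0855 t 2.1
dp [0.8, -1.2, 0.1] spin -0.0022
```

View pics/w1.png

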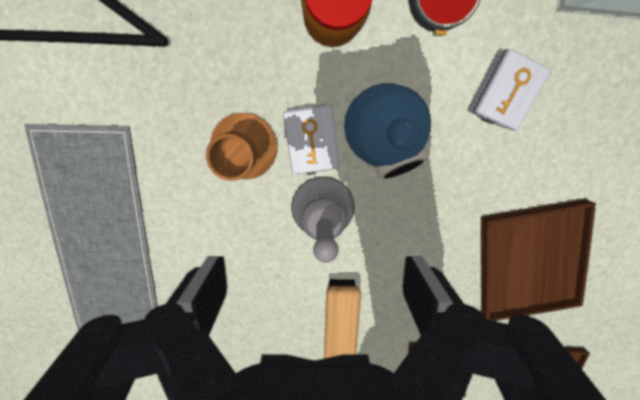

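```bash
python3 -c "
from h import *
import pickle;s,d=pickle.load(open('pics/w1.pkl','rb'))
P=lambda p,z:np.round(plane(d,[p],z,s)[0],4)
print('ball',P((325,250),.116),'base',P((324,209),0.0))
print('knob',P((403,133),.12),'egg rim',P((233,156),.072),'foot',P((244,146),.005))
t=[(284,106),(331,102),(338,168),(290,174)]
q=plane(d,t,.028,s);print(np.round(q,4),q.mean(0))
m=[(27,125),(129,125),(158,305)]
print(np.round(plane(d,m,.003,s),4))
print('tray',np.round(plane(d,[(481,212),(594,201),(583,305),(488,319)],.018,s),4))
print('jar',P((337,0),.095)); print(proj(d,[s['position']],s))
"
```

```text
ball [ 0.5632 -0.0013  0.116 ] base [ 0.5598 -0.0039  0.    ]
knob [ 0.6708 -0.0632  0.12  ] egg rim [0.643  0.0884 0.072 ] foot [0.6419 0.092  0.005 ]
[[ 0.6884  0.0408  0.028 ]
 [ 0.6924 -0.0095  0.028 ]
 [ 0.6203 -0.0185  0.028 ]
 [ 0.6133  0.0363  0.028 ]] [0.65361603 0.01230461 0.028     ]
[[0.6693 0.3545 0.003 ]
 [0.6674 0.2276 0.003 ]
 [0.4128 0.235  0.003 ]]
tray [[ 0.562  -0.1983  0.018 ]
 [ 0.5761 -0.3415  0.018 ]
 [ 0.4194 -0.3728  0.018 ]
 [ 0.3989 -0.2376  0.018 ]]
jar [ 0.7719 -0.0097  0.095 ]
[[313.92450695 281.39208887]]
```

drive_tool(commands=[{"dp": [-28,5,0],"spin": 0,"gripper": 1},{"dp": [-56,11,0],"spin": 0,"gripper": 1},{"dp": [-56,11,0],"spin": 0,"gripper": 1},{"dp": [-56,11,0],"spin": 0,"gripper": 1},{"dp": [-56,11,30],"spin": 0,"gripper": 1},{"dp": [-56,11,60],"spin": 0,"gripper": 1},{"dp": [-56,11,90],"spin": 0,"gripper": 1},{"dp": [-56,11,120],"spin": 0,"gripper": 1},{"dp": [-56,11,145],"spin": 0,"gripper": 1},{"dp": [-56,11,162],"spin": 0,"gripper": 1},{"dp": [-56,11,162],"spin": 0,"gripper": 1},{"dp": [-56,11,162],"spin": 0,"gripper": 1}])

```text
clock: 3.15
position: [0.5634, -0.0027, 0.0882]
tool_rot: [180.0, 0.0, -0.2]
ft_force: [-0.1, 0.3, 0.8]
finger_gap: 0.0855
```

```bash
python3 -c "
from h import *
go(.563,-.002,.088,0)
d=get_image('wrist')
cv2.imwrite('pics/w2.png',d['frame'][:,:,::-1])"
```

```text
at [ 0.5634 -0.0027  0.0882] [ 1.7997e+02  4.0000e-02 -2.0000e-01] F [-0.1  0.3  0.8] gap 0.0855 t 3.15
dp [-0.4, -0.7, 0.2] spin -0.0034
```

View pics/w2.png

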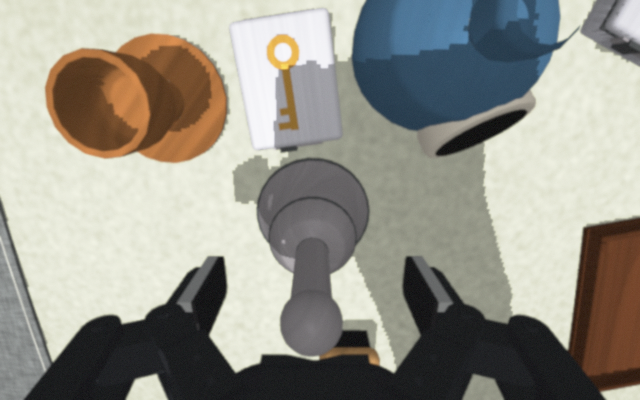

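The bell's ball (311,322) is centred between the jaws, and the tin with its key emblem is at (285,80).

drive_tool(commands=[{"dp": [0,0,0],"spin": 0,"gripper": 0},{"dp": [0,0,0],"spin": 0,"gripper": 0},{"dp": [0,0,0],"spin": 0,"gripper": 0},{"dp": [0,0,0],"spin": 0,"gripper": 0},{"dp": [0,0,0],"spin": 0,"gripper": 0},{"dp": [0,0,0],"spin": 0,"gripper": 0},{"dp": [0,0,0],"spin": 0,"gripper": 0},{"dp": [0,0,0],"spin": 0,"gripper": 0},{"dp": [0,0,0],"spin": 0,"gripper": 0}], grip_force=50)

```text
clock: 3.95
position: [0.5641, -0.0025, 0.0894]
tool_rot: [180.0, -0.1, -0.2]
ft_force: [0.2, 1.6, 5.6]
finger_gap: 0.0178
```

drive_tool(commands=[{"dp": [0,0,-15],"spin": 0,"gripper": 0},{"dp": [0,0,-45],"spin": 0,"gripper": 0},{"dp": [0,0,-80],"spin": 0,"gripper": 0},{"dp": [0,0,-115],"spin": 0,"gripper": 0},{"dp": [0,0,-140],"spin": 0,"gripper": 0},{"dp": [0,-20,-150],"spin": 0,"gripper": 0},{"dp": [5,-50,-150],"spin": 0,"gripper": 0},{"dp": [12,-85,-150],"spin": 0,"gripper": 0},{"dp": [18,-120,-150],"spin": 0,"gripper": 0},{"dp": [25,-155,-150],"spin": 0,"gripper": 0},{"dp": [32,-190,-150],"spin": 0,"gripper": 0},{"dp": [38,-225,-150],"spin": 0,"gripper": 0}])

```text
clock: 4.95
position: [0.6026, 0.2238, 0.2388]
tool_rot: [179.9, -0.0, -0.2]
ft_force: [0.8, -0.4, -1.2]
finger_gap: 0.0179
```

```bash
python3 -c "
from h import *
go(.608,.294,.24,0)"
```

```text
at [0.6026 0.2238 0.2388] [ 1.7995e+02 -4.0000e-02 -2.0000e-01] F [ 0.8 -0.4 -1.2] gap 0.0179 t 4.95
dp [5.2, -70.2, -1.2] spin -0.0036
```

drive_tool(commands=[{"dp": [3,-35,0],"spin": 0,"gripper": 0},{"dp": [5,-62,0],"spin": 0,"gripper": 0},{"dp": [5,-70,0],"spin": 0,"gripper": 0},{"dp": [5,-70,0],"spin": 0,"gripper": 0},{"dp": [5,-70,35],"spin": 0,"gripper": 0},{"dp": [5,-70,70],"spin": 0,"gripper": 0},{"dp": [5,-70,105],"spin": 0,"gripper": 0},{"dp": [5,-70,130],"spin": 0,"gripper": 0},{"dp": [5,-70,140],"spin": 0,"gripper": 0},{"dp": [5,-70,144],"spin": 0,"gripper": 0},{"dp": [5,-70,147],"spin": 0,"gripper": 0},{"dp": [5,-70,147],"spin": 0,"gripper": 0}])

```text
clock: 5.95
position: [0.6087, 0.2938, 0.0931]
tool_rot: [180.0, -0.1, -0.2]
ft_force: [-0.2, -0.1, -1.9]
finger_gap: 0.0182
```

drive_tool(commands=[{"dp": [0,0,1],"spin": 0,"gripper": 0},{"dp": [0,0,1],"spin": 0,"gripper": 0},{"dp": [0,0,1],"spin": 0,"gripper": 0}])

```text
clock: 6.2
position: [0.6091, 0.2938, 0.0932]
tool_rot: [-180.0, -0.2, -0.2]
ft_force: [-0.4, 0.7, -2.2]
finger_gap: 0.0178
```

drive_tool(commands=[{"dp": [0,0,2],"spin": 0,"gripper": 0},{"dp": [0,0,3],"spin": 0,"gripper": 0},{"dp": [0,0,3],"spin": 0,"gripper": 0},{"dp": [0,0,3],"spin": 0,"gripper": 0}])

```text
clock: 6.53
position: [0.6097, 0.295, 0.092]
tool_rot: [-179.9, -0.3, -0.2]
ft_force: [-5.0, 0.8, 15.9]
finger_gap: 0.0179
```

drive_tool(commands=[{"dp": [0,0,-1],"spin": 0,"gripper": 0.8},{"dp": [0,0,-1],"spin": 0,"gripper": 0.8},{"dp": [0,0,-1],"spin": 0,"gripper": 0.8},{"dp": [0,0,-1],"spin": 0,"gripper": 0.8},{"dp": [0,0,-1],"spin": 0,"gripper": 0.8},{"dp": [0,0,-1],"spin": 0,"gripper": 0.8},{"dp": [0,0,-30],"spin": 0,"gripper": 0.8},{"dp": [0,0,-65],"spin": 0,"gripper": 0.8},{"dp": [0,0,-100],"spin": 0,"gripper": 0.8},{"dp": [0,0,-130],"spin": 0,"gripper": 0.8},{"dp": [0,0,-150],"spin": 0,"gripper": 0.8}])

```text
clock: 7.45
position: [0.6093, 0.2951, 0.2455]
tool_rot: [-179.8, -0.5, -0.2]
ft_force: [0.4, 0.3, -0.1]
finger_gap: 0.0686
```

```bash
python3 -c "
from h import *
go(.643,.0895,.24,0)
s=arm.read_state();d=get_image('wrist')
cv2.imwrite('pics/w3.png',d['frame'][:,:,::-1])"
```

```text
at [0.6093 0.2951 0.2455] [-179.81   -0.49   -0.2 ] F [ 0.4  0.3 -0.1] gap 0.0686 t 7.45
dp [34.4, 205.5, 5.1] spin -0.0035
```

View pics/w3.png

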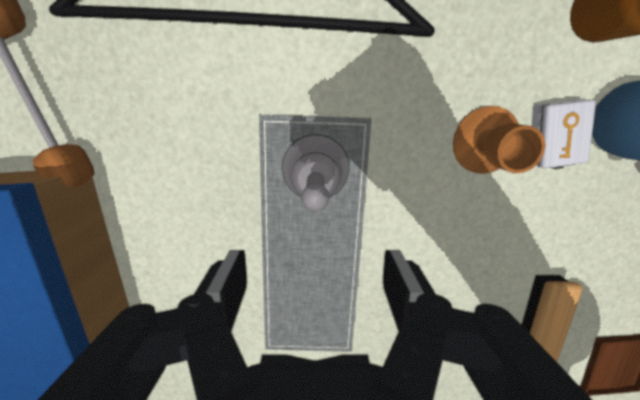

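drive_tool(commands=[{"dp": [6,35,0],"spin": 0,"gripper": 1},{"dp": [12,75,0],"spin": 0,"gripper": 1},{"dp": [18,115,0],"spin": 0,"gripper": 1},{"dp": [24,155,0],"spin": 0,"gripper": 1},{"dp": [30,185,0],"spin": 0,"gripper": 1},{"dp": [34,205,0],"spin": 0,"gripper": 1},{"dp": [34,205,0],"spin": 0,"gripper": 1},{"dp": [34,205,0],"spin": 0,"gripper": 1},{"dp": [34,205,40],"spin": 0,"gripper": 1},{"dp": [34,205,80],"spin": 0,"gripper": 1},{"dp": [34,205,100],"spin": 0,"gripper": 1},{"dp": [34,205,100],"spin": 0,"gripper": 1}])

```text
clock: 8.5
position: [0.642, 0.0921, 0.1431]
tool_rot: [-179.7, -0.3, -0.1]
ft_force: [-0.4, -0.4, -1.1]
finger_gap: 0.0853
```

```bash
python3 -c "
from h import *
go(.643,.0895,.06,0)
s=arm.read_state();d=get_image('wrist')
cv2.imwrite('pics/w4.png',d['frame'][:,:,::-1])"
```

```text
at [0.642  0.0921 0.1431] [-1.7973e+02 -2.7000e-01 -1.0000e-01] F [-0.4 -0.4 -1.1] gap 0.0853 t 8.5
dp [0.6, 3.0, 83.1] spin -0.0017
```

View pics/w4.png

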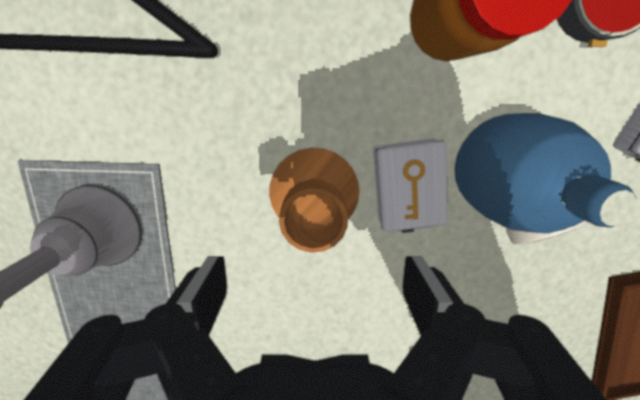

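drive_tool(commands=[{"dp": [1,0,25],"spin": 0,"gripper": 1},{"dp": [1,0,50],"spin": 0,"gripper": 1},{"dp": [1,0,70],"spin": 0,"gripper": 1},{"dp": [1,0,83],"spin": 0,"gripper": 1},{"dp": [1,0,83],"spin": 0,"gripper": 1}])

```text
clock: 8.97
position: [0.6446, 0.0933, 0.0624]
tool_rot: [-179.7, -0.4, -0.1]
ft_force: [-0.1, -0.6, -0.2]
finger_gap: 0.085
```

```bash
python3 -c "
from h import *
go(.643,.092,.06,0)
s=arm.read_state();d=get_image('wrist')
print(plane(d,[(314,330)],.072,s))
cv2.imwrite('pics/w5.png',d['frame'][:,:,::-1])"
```

```text
at [0.6446 0.0933 0.0624] [-1.797e+02 -3.800e-01 -7.000e-02] F [-0.1 -0.6 -0.2] gap 0.085 t 8.97
dp [-1.6, 1.3, 2.3] spin -0.0012
[[0.62542658 0.09324595 0.072     ]]
```

View pics/w5.png

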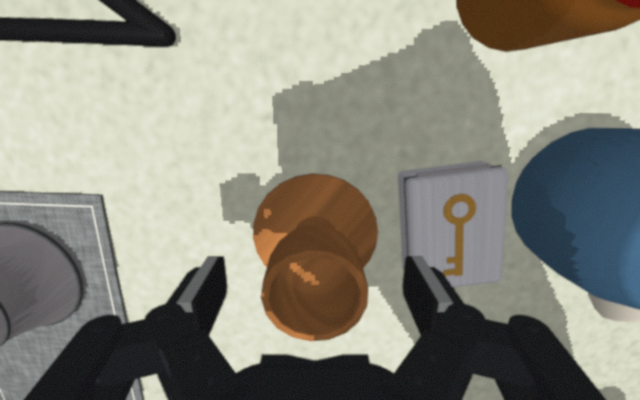

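drive_tool(commands=[{"dp": [0,0,1],"spin": 0,"gripper": 0},{"dp": [0,0,1],"spin": 0,"gripper": 0},{"dp": [0,0,1],"spin": 0,"gripper": 0},{"dp": [0,0,1],"spin": 0,"gripper": 0},{"dp": [0,0,1],"spin": 0,"gripper": 0},{"dp": [0,0,1],"spin": 0,"gripper": 0},{"dp": [0,0,1],"spin": 0,"gripper": 0}], grip_force=30)

```text
clock: 9.6
position: [0.6459, 0.0935, 0.0644]
tool_rot: [-179.7, -0.6, -0.1]
ft_force: [-2.3, -0.8, 9.7]
finger_gap: 0.0466
```

drive_tool(commands=[{"dp": [0,0,-15],"spin": 0,"gripper": 0},{"dp": [0,0,-45],"spin": 0,"gripper": 0},{"dp": [0,0,-80],"spin": 0,"gripper": 0},{"dp": [0,0,-115],"spin": 0,"gripper": 0},{"dp": [-10,-14,-135],"spin": 0,"gripper": 0},{"dp": [-30,-41,-140],"spin": 0,"gripper": 0},{"dp": [-50,-70,-140],"spin": 0,"gripper": 0},{"dp": [-72,-100,-140],"spin": 0,"gripper": 0},{"dp": [-94,-130,-140],"spin": 0,"gripper": 0},{"dp": [-116,-160,-140],"spin": 0,"gripper": 0},{"dp": [-135,-187,-140],"spin": 0,"gripper": 0},{"dp": [-148,-204,-140],"spin": 0,"gripper": 0}])

```text
clock: 10.6
position: [0.4946, 0.3, 0.205]
tool_rot: [-179.6, -0.6, 0.1]
ft_force: [1.0, 0.7, -0.1]
finger_gap: 0.047
```

```bash
python3 -c "
from h import *
go(.498,.298,.070,0)
s=arm.read_state();d=get_image('wrist')
cv2.imwrite('pics/w6.png',d['frame'][:,:,::-1])"
```

```text
at [0.4946 0.3    0.205 ] [-1.7961e+02 -6.1000e-01  8.0000e-02] F [ 1.   0.7 -0.1] gap 0.047 t 10.6
dp [2.0, 2.9, 135.0] spin 0.0014
```

View pics/w6.png

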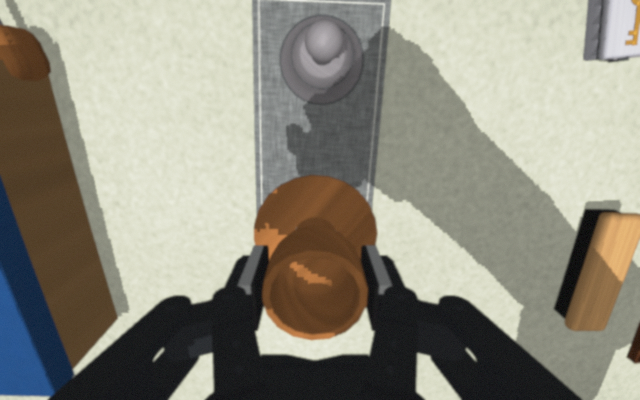

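drive_tool(commands=[{"dp": [2,3,30],"spin": 0,"gripper": 0},{"dp": [2,3,65],"spin": 0,"gripper": 0},{"dp": [2,3,100],"spin": 0,"gripper": 0},{"dp": [2,3,122],"spin": 0,"gripper": 0},{"dp": [2,3,132],"spin": 0,"gripper": 0},{"dp": [2,3,136],"spin": 0,"gripper": 0},{"dp": [2,3,138],"spin": 0,"gripper": 0},{"dp": [2,3,140],"spin": 0,"gripper": 0},{"dp": [2,3,140],"spin": 0,"gripper": 0},{"dp": [2,3,140],"spin": 0,"gripper": 0}])

```text
clock: 11.48
position: [0.4967, 0.3014, 0.0673]
tool_rot: [-179.5, -0.7, 0.3]
ft_force: [-3.0, -1.3, 6.5]
finger_gap: 0.0466
```

drive_tool(commands=[{"dp": [0,0,0],"spin": 0,"gripper": 1},{"dp": [0,0,0],"spin": 0,"gripper": 1},{"dp": [0,0,0],"spin": 0,"gripper": 1},{"dp": [0,0,0],"spin": 0,"gripper": 1},{"dp": [0,0,0],"spin": 0,"gripper": 1},{"dp": [0,0,0],"spin": 0,"gripper": 1},{"dp": [0,0,-30],"spin": 0,"gripper": 1},{"dp": [0,0,-65],"spin": 0,"gripper": 1},{"dp": [0,0,-100],"spin": 0,"gripper": 1},{"dp": [0,0,-140],"spin": 0,"gripper": 1},{"dp": [0,0,-175],"spin": 0,"gripper": 1},{"dp": [0,0,-190],"spin": 0,"gripper": 1}])

```text
clock: 12.48
position: [0.4952, 0.3005, 0.2621]
tool_rot: [-179.3, -1.0, 0.3]
ft_force: [0.5, -0.3, 0.1]
finger_gap: 0.0852
```

```bash
python3 -c "
from h import *
go(.669,-.066,.24,0)
s=arm.read_state();d=get_image('wrist')
cv2.imwrite('pics/w7.png',d['frame'][:,:,::-1])"
```

```text
at [0.4952 0.3005 0.2621] [-179.35   -0.96    0.28] F [ 0.5 -0.3  0.1] gap 0.0852 t 12.48
dp [171.6, 367.6, 20.8] spin 0.0048
```

View pics/w7.png

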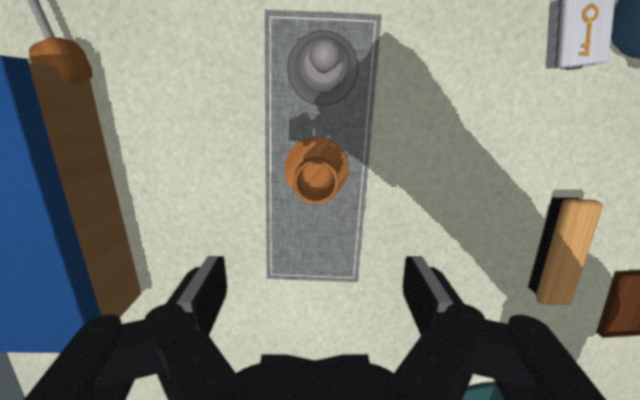

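drive_tool(commands=[{"dp": [16,35,2],"spin": 0,"gripper": 1},{"dp": [32,70,4],"spin": 0,"gripper": 1},{"dp": [49,105,6],"spin": 0,"gripper": 1},{"dp": [65,140,8],"spin": 0,"gripper": 1},{"dp": [82,175,10],"spin": 0,"gripper": 1},{"dp": [98,210,12],"spin": 0,"gripper": 1},{"dp": [114,245,14],"spin": 0,"gripper": 1},{"dp": [131,280,16],"spin": 0,"gripper": 1},{"dp": [147,315,18],"spin": 0,"gripper": 1},{"dp": [163,350,20],"spin": 0,"gripper": 1},{"dp": [172,368,21],"spin": 0,"gripper": 1},{"dp": [172,368,21],"spin": 0,"gripper": 1}])

```text
clock: 13.53
position: [0.6705, -0.0721, 0.2393]
tool_rot: [-179.4, -1.0, -0.1]
ft_force: [0.0, -0.3, 0.6]
finger_gap: 0.0853
```

```bash
python3 -c "
from h import *
go(.669,-.066,.165,0)
s=arm.read_state();d=get_image('wrist')
cv2.imwrite('pics/w8.png',d['frame'][:,:,::-1])"
```

```text
at [ 0.6705 -0.0721  0.2393] [-1.7941e+02 -9.7000e-01 -9.0000e-02] F [ 0.  -0.3  0.6] gap 0.0853 t 13.53
dp [-2.8, -5.3, 74.3] spin -0.0015
```

View pics/w8.png

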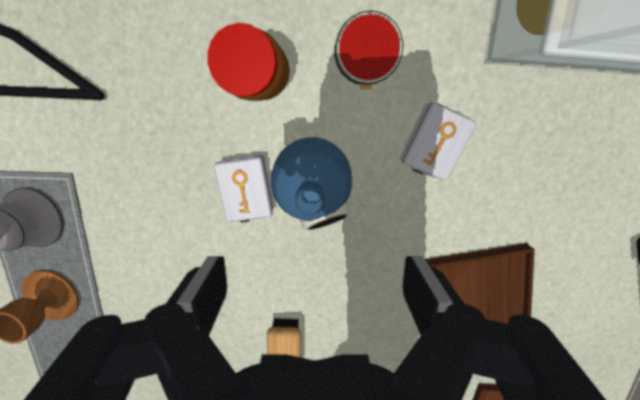

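```bash
python3 -c "
from h import *
s=arm.read_state();d=get_image('wrist')
print(plane(d,[(310,191)],.12,s))
p=plane(d,[(310,191)],.12,s)[0]
go(p[0],p[1],.112,0)
"
```

```text
[[ 0.67790397 -0.0642454   0.12      ]]
at [ 0.6697 -0.0668  0.2399] [-179.29   -0.98    0.2 ] F [ 0.4  1.4 -0.5] gap 0.0853 t 13.63
dp [6.0, -0.9, 128.1] spin 0.0034
```

drive_tool(commands=[{"dp": [1,-1,20],"spin": 0,"gripper": 1},{"dp": [2,-1,45],"spin": 0,"gripper": 1},{"dp": [2,-1,65],"spin": 0,"gripper": 1},{"dp": [2,-1,75],"spin": 0,"gripper": 1},{"dp": [2,-1,75],"spin": 0,"gripper": 1},{"dp": [2,-1,75],"spin": 0,"gripper": 1}])

```text
clock: 14.13
position: [0.673, -0.064, 0.1655]
tool_rot: [-179.3, -1.0, 0.2]
ft_force: [0.4, -0.6, 0.9]
finger_gap: 0.0854
```

```bash
python3 -c "
from h import *
s=arm.read_state();d=get_image('wrist')
cv2.imwrite('pics/w9.png',d['frame'][:,:,::-1])
import pickle;pickle.dump((s,d),open('pics/w9.pkl','wb'))
go(.67,-.066,.112,0)
"
```

```text
at [ 0.6734 -0.0643  0.1663] [-179.29   -1.06    0.23] F [-0.3  0.2  0.5] gap 0.0856 t 14.18
dp [-4.4, 2.4, 54.2] spin 0.0041
```

View pics/w9.png

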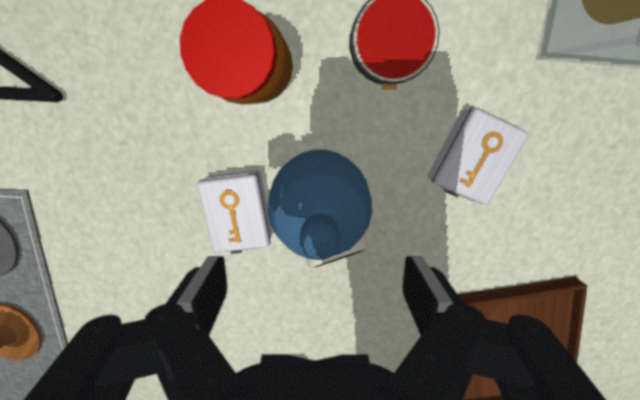

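```bash
python3 -c "
from h import *
import pickle;s,d=pickle.load(open('pics/w9.pkl','rb'))
print(plane(d,[(320,235)],.12,s), plane(d,[(320,235)],.107,s))
f=d['frame'][180:290,250:400,::-1]
cv2.imwrite('pics/c9.png',cv2.resize(f,(750,550),interpolation=cv2.INTER_CUBIC))
"
```

```text
[[ 0.67556083 -0.06702924  0.12      ]] [[ 0.66961428 -0.06715385  0.107     ]]
```

View pics/c9.png

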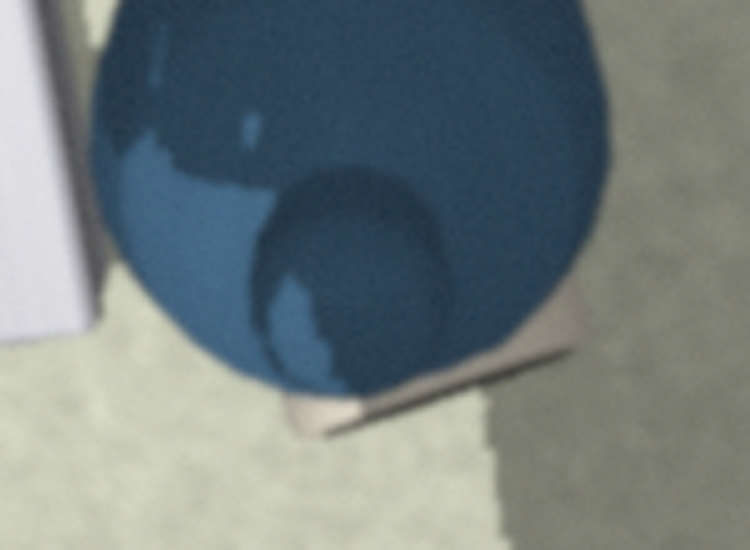

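drive_tool(commands=[{"dp": [-3,3,12],"spin": 0,"gripper": 1},{"dp": [-3,3,28],"spin": 0,"gripper": 1},{"dp": [-3,3,42],"spin": 0,"gripper": 1},{"dp": [-3,3,50],"spin": 0,"gripper": 1},{"dp": [-3,3,53],"spin": 0,"gripper": 1},{"dp": [-3,3,53],"spin": 0,"gripper": 1},{"dp": [-3,3,53],"spin": 0,"gripper": 1}])

```text
clock: 14.77
position: [0.6717, -0.0665, 0.1136]
tool_rot: [-179.3, -1.1, 0.2]
ft_force: [-0.3, 0.3, 0.7]
finger_gap: 0.0853
```

```bash
python3 -c "
from h import *
s=arm.read_state();d=get_image('wrist')
cv2.imwrite('pics/w10.png',d['frame'][:,:,::-1])
go(.671,-.067,.112,0)
"
```

```text
at [ 0.6718 -0.0666  0.1139] [-179.29   -1.11    0.23] F [ 1.1 -0.1  0.6] gap 0.0858 t 14.82
dp [-0.9, 0.4, 1.9] spin 0.0041
```

View pics/w10.png

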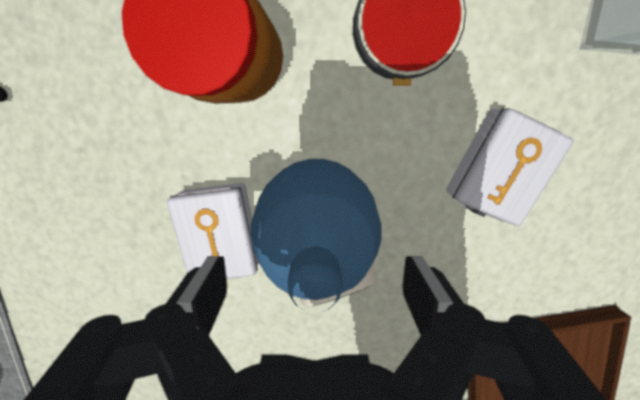

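drive_tool(commands=[{"dp": [0,0,1],"spin": 0,"gripper": 0},{"dp": [0,0,1],"spin": 0,"gripper": 0},{"dp": [0,0,1],"spin": 0,"gripper": 0},{"dp": [0,0,1],"spin": 0,"gripper": 0},{"dp": [0,0,1],"spin": 0,"gripper": 0},{"dp": [0,0,1],"spin": 0,"gripper": 0},{"dp": [0,0,1],"spin": 0,"gripper": 0},{"dp": [0,0,1],"spin": 0,"gripper": 0}], grip_force=50)

```text
clock: 15.48
position: [0.672, -0.0667, 0.1133]
tool_rot: [-179.3, -1.1, 0.2]
ft_force: [-1.7, 0.0, 5.6]
finger_gap: 0.024
```

```bash
python3 -c "
from h import *
s=arm.read_state();d=get_image('wrist')
cv2.imwrite('pics/w11.png',d['frame'][:,:,::-1])
go(.671,-.067,.112,0)
"
```

```text
at [ 0.6719 -0.0666  0.1132] [-179.3    -1.13    0.23] F [-2.5 -0.1  5.5] gap 0.0238 t 15.53
dp [-0.9, 0.4, 1.2] spin 0.0041
```

View pics/w11.png

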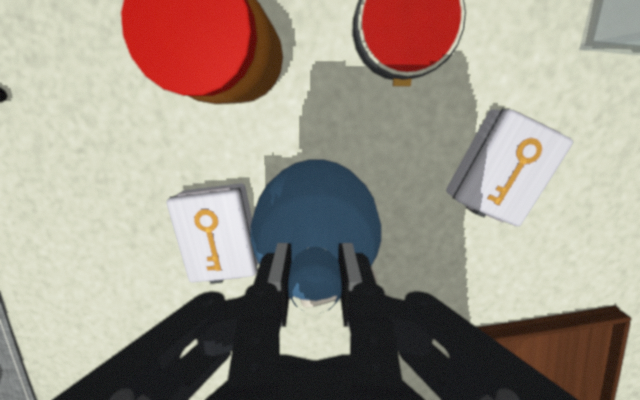

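drive_tool(commands=[{"dp": [0,0,-6],"spin": 0,"gripper": 0},{"dp": [0,0,-18],"spin": 0,"gripper": 0},{"dp": [0,0,-36],"spin": 0,"gripper": 0},{"dp": [0,0,-58],"spin": 0,"gripper": 0},{"dp": [0,0,-80],"spin": 0,"gripper": 0},{"dp": [0,0,-100],"spin": 0,"gripper": 0},{"dp": [-6,-8,-112],"spin": 0,"gripper": 0},{"dp": [-18,-24,-118],"spin": 0,"gripper": 0},{"dp": [-36,-47,-118],"spin": 0,"gripper": 0},{"dp": [-56,-73,-118],"spin": 0,"gripper": 0},{"dp": [-77,-100,-118],"spin": 0,"gripper": 0},{"dp": [-98,-127,-118],"spin": 0,"gripper": 0}])

```text
clock: 16.53
position: [0.5692, 0.06, 0.231]
tool_rot: [-179.3, -1.1, 0.2]
ft_force: [1.1, 0.6, -3.4]
finger_gap: 0.0243
```

```bash
python3 -c "
from h import *
go(.388,.301,.225,0)
"
```

```text
at [0.5692 0.06   0.231 ] [-179.3    -1.12    0.24] F [ 1.1  0.6 -3.4] gap 0.0243 t 16.53
dp [-180.3, -241.7, 5.4] spin 0.0042
```

drive_tool(commands=[{"dp": [-21,-28,2],"spin": 0,"gripper": 0},{"dp": [-42,-56,2],"spin": 0,"gripper": 0},{"dp": [-63,-84,2],"spin": 0,"gripper": 0},{"dp": [-84,-112,3],"spin": 0,"gripper": 0},{"dp": [-105,-140,4],"spin": 0,"gripper": 0},{"dp": [-126,-168,5],"spin": 0,"gripper": 0},{"dp": [-146,-195,5],"spin": 0,"gripper": 0},{"dp": [-162,-217,5],"spin": 0,"gripper": 0},{"dp": [-174,-233,5],"spin": 0,"gripper": 0},{"dp": [-180,-241,5],"spin": 0,"gripper": 0},{"dp": [-180,-242,5],"spin": 0,"gripper": 0},{"dp": [-180,-242,5],"spin": 0,"gripper": 0}])

```text
clock: 17.53
position: [0.3881, 0.3011, 0.2255]
tool_rot: [-179.3, -1.1, 0.3]
ft_force: [-0.2, -0.8, -3.1]
finger_gap: 0.0239
```

```bash
python3 -c "
from h import *
s=arm.read_state();d=get_image('wrist')
cv2.imwrite('pics/w12.png',d['frame'][:,:,::-1])
d=get_image('top')
cv2.imwrite('pics/t12.png',cv2.resize(d['frame'][130:300,150:400,::-1],(750,510)))
go(.388,.301,.118,0)
"
```

```text
at [0.3889 0.3003 0.2254] [-1.7933e+02 -1.1200e+00  1.6000e-01] F [-0.2 -0.3 -2.8] gap 0.0241 t 17.63
dp [-3.0, 0.5, 107.4] spin 0.0028
```

View pics/w12.png

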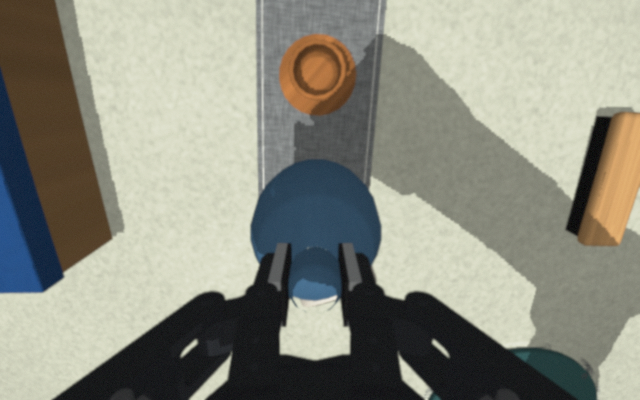

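View pics/t12.png

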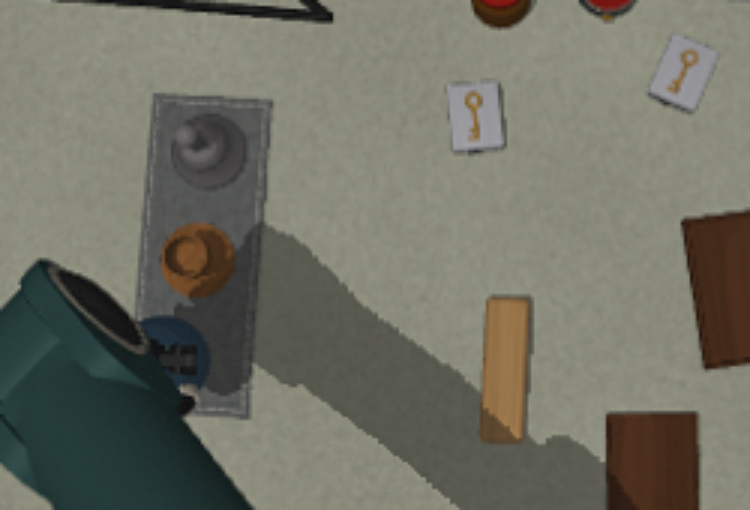

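drive_tool(commands=[{"dp": [-1,0,20],"spin": 0,"gripper": 0},{"dp": [-1,0,45],"spin": 0,"gripper": 0},{"dp": [-1,0,70],"spin": 0,"gripper": 0},{"dp": [-2,0,88],"spin": 0,"gripper": 0},{"dp": [-2,0,98],"spin": 0,"gripper": 0},{"dp": [-2,0,103],"spin": 0,"gripper": 0},{"dp": [-2,0,105],"spin": 0,"gripper": 0},{"dp": [-2,0,107],"spin": 0,"gripper": 0},{"dp": [-2,0,108],"spin": 0,"gripper": 0},{"dp": [-2,0,109],"spin": 0,"gripper": 0},{"dp": [-2,0,109],"spin": 0,"gripper": 0}])

```text
clock: 18.55
position: [0.3893, 0.3017, 0.1168]
tool_rot: [-179.3, -1.2, 0.2]
ft_force: [0.1, 0.1, -3.1]
finger_gap: 0.0239
```

drive_tool(commands=[{"dp": [0,0,1],"spin": 0,"gripper": 0},{"dp": [0,0,1.5],"spin": 0,"gripper": 0},{"dp": [0,0,1.5],"spin": 0,"gripper": 0},{"dp": [0,0,1.5],"spin": 0,"gripper": 0}])

```text
clock: 18.88
position: [0.3897, 0.302, 0.1162]
tool_rot: [-179.3, -1.2, 0.2]
ft_force: [-3.4, -2.6, 11.1]
finger_gap: 0.0238
```

drive_tool(commands=[{"dp": [0,0,0],"spin": 0,"gripper": 0.8},{"dp": [0,0,0],"spin": 0,"gripper": 0.8},{"dp": [0,0,0],"spin": 0,"gripper": 0.8},{"dp": [0,0,0],"spin": 0,"gripper": 0.8},{"dp": [0,0,0],"spin": 0,"gripper": 0.8},{"dp": [0,0,0],"spin": 0,"gripper": 0.8},{"dp": [0,0,-15],"spin": 0,"gripper": 0.8},{"dp": [0,0,-40],"spin": 0,"gripper": 0.8},{"dp": [0,0,-75],"spin": 0,"gripper": 0.8},{"dp": [0,0,-110],"spin": 0,"gripper": 0.8},{"dp": [0,0,-130],"spin": 0,"gripper": 0.8},{"dp": [0,0,-130],"spin": 0,"gripper": 0.8}])

```text
clock: 19.88
position: [0.388, 0.3015, 0.2503]
tool_rot: [-179.1, -1.5, 0.2]
ft_force: [1.4, 0.2, 0.2]
finger_gap: 0.0685
```

```bash
python3 -c "
from h import *
s=arm.read_state();d=get_image('wrist')
cv2.imwrite('pics/w13.png',d['frame'][:,:,::-1])
go(.653,.012,.18,0)
"
```

```text
at [0.3876 0.3009 0.2481] [-1.7918e+02 -1.4300e+00  1.4000e-01] F [-0.3  0.1 -1.5] gap 0.0684 t 19.93
dp [262.9, 290.6, 70.6] spin 0.0025
```

View pics/w13.png

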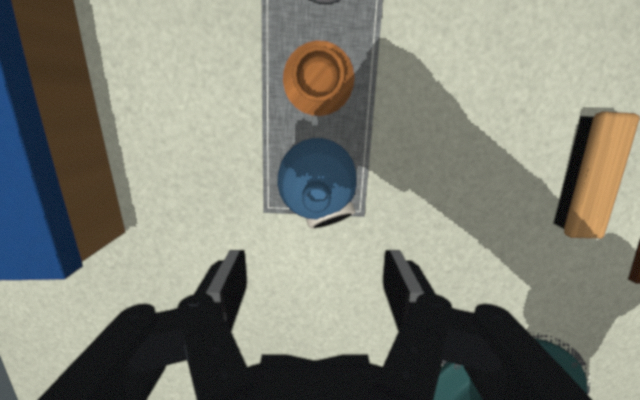

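```bash
python3 -c "
from h import *
s=arm.read_state();d=get_image('wrist')
print(plane(d,[(265,211),(364,214)],.003,s), plane(d,[(317,191)],.12,s), plane(d,[(317,140)],.03,s))
"
```

```text
[[0.33351144 0.36665578 0.003     ]
 [0.3304924  0.24097015 0.003     ]] [[0.39401802 0.30024482 0.12      ]] [[0.42634223 0.30095452 0.03      ]]
```

drive_tool(commands=[{"dp": [20,22,0],"spin": 0,"gripper": 1},{"dp": [46,51,0],"spin": -0.02,"gripper": 1},{"dp": [72,80,0],"spin": -0.04,"gripper": 1},{"dp": [98,109,0],"spin": -0.06,"gripper": 1},{"dp": [124,138,0],"spin": -0.08,"gripper": 1},{"dp": [150,167,5],"spin": -0.1,"gripper": 1},{"dp": [176,196,15],"spin": -0.1,"gripper": 1},{"dp": [202,225,30],"spin": -0.1,"gripper": 1},{"dp": [228,254,45],"spin": -0.1,"gripper": 1},{"dp": [250,277,60],"spin": -0.1,"gripper": 1},{"dp": [263,291,70],"spin": -0.1,"gripper": 1},{"dp": [263,291,70],"spin": -0.1,"gripper": 1}])

```text
clock: 20.98
position: [0.6528, 0.0065, 0.174]
tool_rot: [-179.4, -1.1, 5.6]
ft_force: [0.5, -0.5, 0.0]
finger_gap: 0.0856
```

```bash
python3 -c "
from h import *
s=arm.read_state();d=get_image('wrist')
import pickle;pickle.dump((s,d),open('pics/w14.pkl','wb'))
cv2.imwrite('pics/w14.png',d['frame'][:,:,::-1])
go(.653,.012,.025,6)
f=d['frame'];m=((f.min(2)>150)&(f.max(2).astype(int)-f.min(2)<25)).astype(np.uint8)
"
```

```text
at [0.652  0.0089 0.1753] [-179.38   -1.12    5.71] F [0.  0.3 0.5] gap 0.0857 t 21.03
dp [-1.6, -1.3, 150.4] spin -0.005
```

View pics/w14.png

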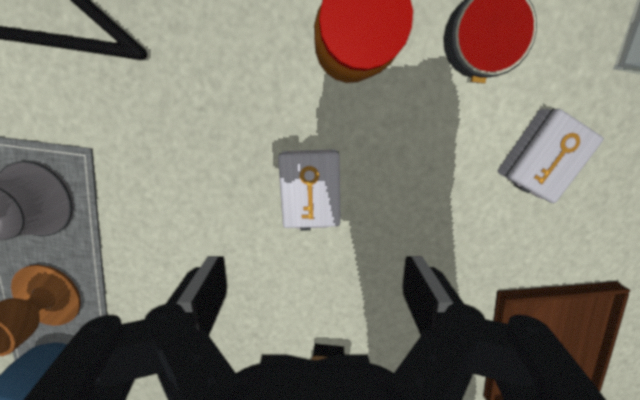

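```bash
python3 -c "
from h import *
s=arm.read_state();d=get_image('wrist')
cv2.imwrite('pics/w15.png',cv2.resize(d['frame'][130:250,250:370,::-1],(600,600)))
q=plane(d,[(279,153),(338,151),(341,225),(283,228)],.028,s);print(q,q.mean(0))
v=(q[0]+q[1]-q[2]-q[3]);print(np.degrees(np.arctan2(v[1],v[0])));c=q.mean(0)
go(c[0],c[1],.025,6)
"
```

```text
[[ 0.68342705  0.04470219  0.028     ]
 [ 0.69045781 -0.0067644   0.028     ]
 [ 0.62121488 -0.01816996  0.028     ]
 [ 0.61241204  0.03618214  0.028     ]] [0.65187794 0.01398749 0.028     ]
8.085565661762345
at [0.6517 0.0106 0.1766] [-179.36   -1.2     5.83] F [-1.4  1.3  0.5] gap 0.0854 t 21.08
dp [-2.7, -1.6, 151.6] spin -0.003
```

View pics/w15.png

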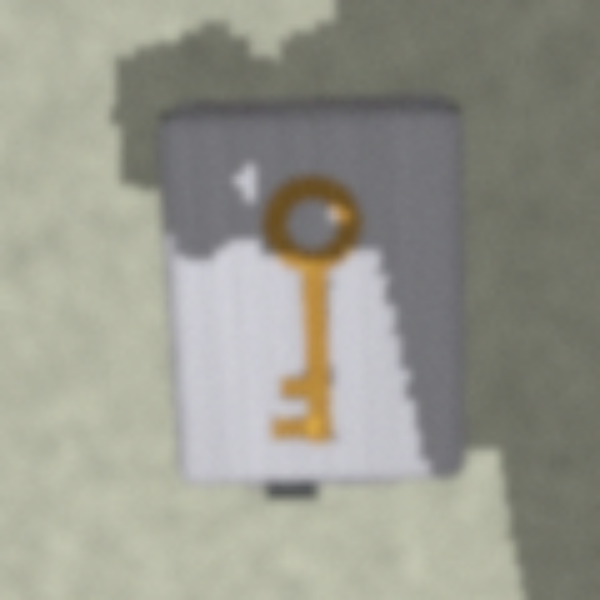

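drive_tool(commands=[{"dp": [-1,-2,30],"spin": -0.03,"gripper": 1},{"dp": [-2,-3,65],"spin": -0.03,"gripper": 1},{"dp": [-3,-3,100],"spin": -0.03,"gripper": 1},{"dp": [-3,-3,125],"spin": -0.03,"gripper": 1},{"dp": [-3,-3,140],"spin": -0.03,"gripper": 1},{"dp": [-3,-3,148],"spin": -0.03,"gripper": 1},{"dp": [-3,-3,148],"spin": -0.03,"gripper": 1},{"dp": [-3,-3,148],"spin": -0.03,"gripper": 1}])

```text
clock: 21.75
position: [0.6518, 0.0158, 0.0298]
tool_rot: [-179.4, -1.3, 7.6]
ft_force: [-0.0, -0.2, 0.3]
finger_gap: 0.0854
```

```bash
python3 -c "
from h import *
s=arm.read_state();d=get_image('wrist')
cv2.imwrite('pics/w16.png',d['frame'][:,:,::-1])
go(.652,.013,.028,8)
"
```

```text
at [0.6522 0.0156 0.0303] [-179.4    -1.33    7.56] F [ 0.  -0.3  1. ] gap 0.0853 t 21.8
dp [-0.6, 2.6, 2.2] spin -0.0077
```

View pics/w16.png

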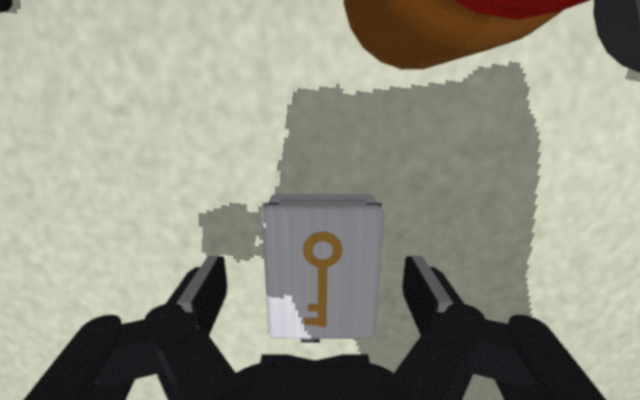

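drive_tool(commands=[{"dp": [0,3,2],"spin": 0,"gripper": 1},{"dp": [0,3,2],"spin": 0,"gripper": 0},{"dp": [0,3,2],"spin": 0,"gripper": 0},{"dp": [0,3,2],"spin": 0,"gripper": 0},{"dp": [0,3,2],"spin": 0,"gripper": 0},{"dp": [0,3,2],"spin": 0,"gripper": 0},{"dp": [0,3,2],"spin": 0,"gripper": 0},{"dp": [0,3,2],"spin": 0,"gripper": 0}], grip_force=40)

```text
clock: 22.47
position: [0.6529, 0.0125, 0.029]
tool_rot: [-179.4, -1.4, 7.6]
ft_force: [-2.1, -1.3, 8.7]
finger_gap: 0.0539
```

```bash
python3 -c "
from h import *
go(.487,-.288,.13,10)
"
```

```text
at [0.6529 0.0125 0.029 ] [-179.43   -1.37    7.55] F [-2.1 -1.3  8.7] gap 0.0539 t 22.47
dp [-201.5, 275.0, -108.6] spin -0.0427
```

drive_tool(commands=[{"dp": [0,0,-15],"spin": 0,"gripper": 0},{"dp": [0,0,-40],"spin": 0,"gripper": 0},{"dp": [-5,7,-70],"spin": 0,"gripper": 0},{"dp": [-22,30,-95],"spin": -0.01,"gripper": 0},{"dp": [-42,57,-106],"spin": -0.02,"gripper": 0},{"dp": [-62,85,-108],"spin": -0.03,"gripper": 0},{"dp": [-84,115,-108],"spin": -0.04,"gripper": 0},{"dp": [-106,145,-108],"spin": -0.05,"gripper": 0},{"dp": [-128,175,-108],"spin": -0.06,"gripper": 0},{"dp": [-150,205,-108],"spin": -0.06,"gripper": 0},{"dp": [-172,235,-108],"spin": -0.06,"gripper": 0},{"dp": [-190,260,-108],"spin": -0.06,"gripper": 0}])

```text
clock: 23.47
position: [0.4948, -0.274, 0.131]
tool_rot: [-179.6, -1.4, 10.9]
ft_force: [1.3, -1.4, -0.8]
finger_gap: 0.0538
```

drive_tool(commands=[{"dp": [-11,16,0],"spin": 0,"gripper": 0},{"dp": [-11,16,0],"spin": 0,"gripper": 0},{"dp": [-11,16,0],"spin": 0,"gripper": 0}])

```text
clock: 23.72
position: [0.4866, -0.2929, 0.1316]
tool_rot: [-179.6, -1.4, 10.8]
ft_force: [1.1, 0.8, -1.0]
finger_gap: 0.0538
```

```bash
python3 -c "
from h import *
s=arm.read_state();d=get_image('wrist')
cv2.imwrite('pics/w17.png',d['frame'][:,:,::-1])
d=get_image('top')
cv2.imwrite('pics/t17.png',cv2.resize(d['frame'][130:300,250:500,::-1],(750,510)))
go(.487,-.288,.034,11)
"
```

```text
at [ 0.4876 -0.2909  0.1313] [-179.57   -1.46   10.97] F [ 0.9 -0.1 -1.3] gap 0.0541 t 23.82
dp [-2.5, -2.2, 97.3] spin -0.0004
```

View pics/w17.png

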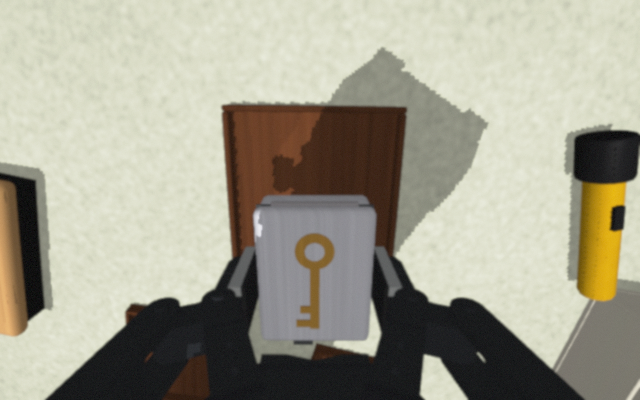

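View pics/t17.png

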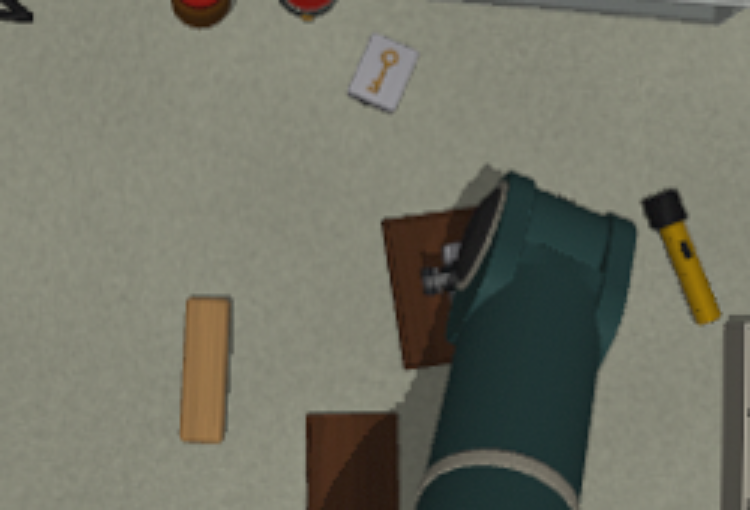

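drive_tool(commands=[{"dp": [-2,-2,20],"spin": 0,"gripper": 0},{"dp": [-2,-2,45],"spin": 0,"gripper": 0},{"dp": [-2,-2,70],"spin": 0,"gripper": 0},{"dp": [-2,-2,85],"spin": 0,"gripper": 0},{"dp": [-2,-2,92],"spin": 0,"gripper": 0},{"dp": [-2,-2,95],"spin": 0,"gripper": 0},{"dp": [-2,-2,97],"spin": 0,"gripper": 0},{"dp": [-2,-2,98],"spin": 0,"gripper": 0},{"dp": [-2,-2,99],"spin": 0,"gripper": 0},{"dp": [-2,-2,99],"spin": 0,"gripper": 0}])

```text
clock: 24.65
position: [0.4883, -0.288, 0.034]
tool_rot: [-179.6, -1.5, 11.0]
ft_force: [-4.5, 4.4, 15.8]
finger_gap: 0.054
```

drive_tool(commands=[{"dp": [0,0,-1],"spin": 0,"gripper": 0.8},{"dp": [0,0,-1],"spin": 0,"gripper": 0.8},{"dp": [0,0,-1],"spin": 0,"gripper": 0.8},{"dp": [0,0,-1],"spin": 0,"gripper": 0.8},{"dp": [0,0,-20],"spin": 0,"gripper": 0.8},{"dp": [0,0,-55],"spin": 0,"gripper": 0.8},{"dp": [0,0,-95],"spin": 0,"gripper": 0.8},{"dp": [0,0,-135],"spin": 0,"gripper": 0.8},{"dp": [0,0,-175],"spin": 0,"gripper": 1},{"dp": [0,0,-205],"spin": 0,"gripper": 1},{"dp": [0,0,-215],"spin": 0,"gripper": 1}])

```text
clock: 25.57
position: [0.4841, -0.2912, 0.2539]
tool_rot: [-179.9, -1.8, 11.0]
ft_force: [0.7, 0.5, 1.0]
finger_gap: 0.0856
```

```bash
python3 -c "
from h import *
s=arm.read_state();d=get_image('wrist')
cv2.imwrite('pics/w18.png',d['frame'][:,:,::-1])
go(.39,.302,.24,0)
"
```

```text
at [ 0.4842 -0.2913  0.2536] [-179.87   -1.77   10.98] F [ 1.  -0.5  2.8] gap 0.0854 t 25.62
dp [20.1, -600.3, 15.6] spin 0.1917
```

View pics/w18.png

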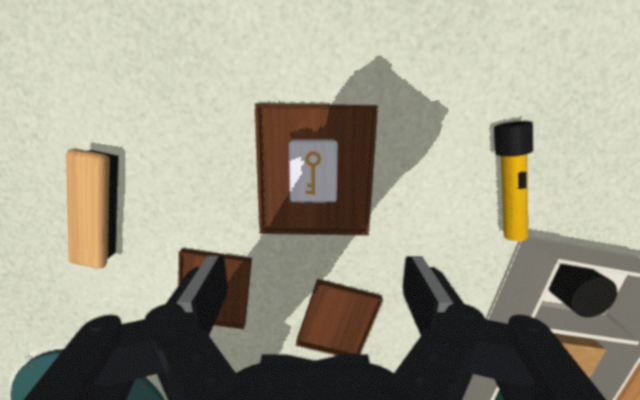

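drive_tool(commands=[{"dp": [1,-30,0],"spin": 0.02,"gripper": 1},{"dp": [2,-68,0],"spin": 0.04,"gripper": 1},{"dp": [4,-106,0],"spin": 0.06,"gripper": 1},{"dp": [5,-144,0],"spin": 0.08,"gripper": 1},{"dp": [6,-182,0],"spin": 0.1,"gripper": 1},{"dp": [8,-220,0],"spin": 0.12,"gripper": 1},{"dp": [10,-258,0],"spin": 0.14,"gripper": 1},{"dp": [11,-296,0],"spin": 0.16,"gripper": 1},{"dp": [12,-334,0],"spin": 0.18,"gripper": 1},{"dp": [13,-372,0],"spin": 0.19,"gripper": 1},{"dp": [14,-410,0],"spin": 0.19,"gripper": 1},{"dp": [15,-448,0],"spin": 0.19,"gripper": 1}])

```text
clock: 26.62
position: [0.4126, 0.1529, 0.2547]
tool_rot: [-179.5, -1.7, 0.1]
ft_force: [2.1, -0.9, -0.3]
finger_gap: 0.0853
```

```bash
python3 -c "
from h import *
go(.39,.302,.24,0.2)
"
```

```text
at [0.4126 0.1529 0.2547] [-1.7955e+02 -1.7000e+00  8.0000e-02] F [ 2.1 -0.9 -0.3] gap 0.0853 t 26.62
dp [-22.8, -149.0, 15.2] spin -0.0022
```

drive_tool(commands=[{"dp": [-6,-38,2],"spin": 0,"gripper": 1},{"dp": [-12,-75,4],"spin": 0,"gripper": 1},{"dp": [-18,-112,6],"spin": 0,"gripper": 1},{"dp": [-22,-140,8],"spin": 0,"gripper": 1},{"dp": [-23,-149,10],"spin": 0,"gripper": 1},{"dp": [-23,-149,30],"spin": 0,"gripper": 1},{"dp": [-24,-149,55],"spin": 0,"gripper": 1},{"dp": [-25,-149,70],"spin": 0,"gripper": 1},{"dp": [-25,-149,75],"spin": 0,"gripper": 1},{"dp": [-25,-149,75],"spin": 0,"gripper": 1}])

```text
clock: 27.45
position: [0.389, 0.3021, 0.1789]
tool_rot: [-179.6, -1.6, 0.1]
ft_force: [-0.3, -0.6, 0.5]
finger_gap: 0.0851
```

```bash
python3 -c "
from h import *
s=arm.read_state();d=get_image('wrist')
cv2.imwrite('pics/w19.png',d['frame'][:,:,::-1])
go(.3897,.302,.1165,0.2)
"
```

```text
at [0.3894 0.3025 0.18  ] [-1.7955e+02 -1.6400e+00  9.0000e-02] F [ 0.1 -0.4  1.4] gap 0.0852 t 27.5
dp [-1.5, 1.0, 63.5] spin -0.002
```

View pics/w19.png

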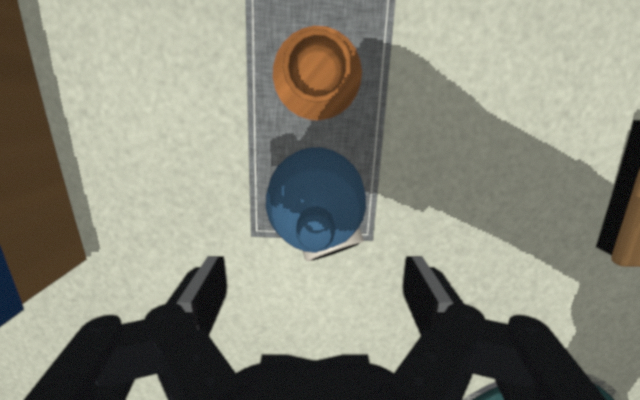

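drive_tool(commands=[{"dp": [-1,1,15],"spin": 0,"gripper": 1},{"dp": [-1,1,35],"spin": 0,"gripper": 1},{"dp": [-1,1,52],"spin": 0,"gripper": 1},{"dp": [-1,1,60],"spin": 0,"gripper": 1},{"dp": [-1,1,63],"spin": 0,"gripper": 1},{"dp": [-1,1,63],"spin": 0,"gripper": 1},{"dp": [-1,1,63],"spin": 0,"gripper": 1}])

```text
clock: 28.08
position: [0.3907, 0.3024, 0.118]
tool_rot: [-179.5, -1.7, 0.1]
ft_force: [-0.3, -0.2, -0.5]
finger_gap: 0.0852
```

drive_tool(commands=[{"dp": [0,0,0],"spin": 0,"gripper": 0},{"dp": [0,0,0],"spin": 0,"gripper": 0},{"dp": [0,0,0],"spin": 0,"gripper": 0},{"dp": [0,0,0],"spin": 0,"gripper": 0},{"dp": [0,0,0],"spin": 0,"gripper": 0},{"dp": [0,0,0],"spin": 0,"gripper": 0},{"dp": [0,0,0],"spin": 0,"gripper": 0},{"dp": [0,0,0],"spin": 0,"gripper": 0}], grip_force=50)

```text
clock: 28.75
position: [0.3908, 0.3024, 0.1184]
tool_rot: [-179.5, -1.7, 0.1]
ft_force: [-2.0, -3.0, 11.4]
finger_gap: 0.0243
```

drive_tool(commands=[{"dp": [0,0,-6],"spin": 0,"gripper": 0},{"dp": [0,0,-18],"spin": 0,"gripper": 0},{"dp": [0,0,-36],"spin": 0,"gripper": 0},{"dp": [0,0,-58],"spin": 0,"gripper": 0},{"dp": [0,0,-80],"spin": 0,"gripper": 0},{"dp": [0,0,-100],"spin": 0,"gripper": 0},{"dp": [6,8,-112],"spin": 0,"gripper": 0},{"dp": [18,24,-118],"spin": 0,"gripper": 0},{"dp": [36,47,-118],"spin": 0,"gripper": 0},{"dp": [56,73,-118],"spin": 0,"gripper": 0},{"dp": [77,100,-118],"spin": 0,"gripper": 0},{"dp": [98,127,-118],"spin": 0,"gripper": 0}])

```text
clock: 29.75
position: [0.4859, 0.1733, 0.2394]
tool_rot: [-179.5, -1.8, 0.1]
ft_force: [0.6, 0.8, -3.6]
finger_gap: 0.0242
```

```bash
python3 -c "
from h import *
go(.673,-.0662,.225,0.2)
"
```

```text
at [0.4859 0.1733 0.2394] [-1.7953e+02 -1.7700e+00  1.2000e-01] F [ 0.6  0.8 -3.6] gap 0.0242 t 29.75
dp [186.0, 240.1, 18.2] spin -0.0013
```

drive_tool(commands=[{"dp": [21,28,2],"spin": 0,"gripper": 0},{"dp": [43,56,3],"spin": 0,"gripper": 0},{"dp": [65,84,4],"spin": 0,"gripper": 0},{"dp": [87,112,6],"spin": 0,"gripper": 0},{"dp": [108,140,8],"spin": 0,"gripper": 0},{"dp": [130,168,10],"spin": 0,"gripper": 0},{"dp": [151,195,12],"spin": 0,"gripper": 0},{"dp": [168,217,14],"spin": 0,"gripper": 0},{"dp": [180,233,16],"spin": 0,"gripper": 0},{"dp": [186,240,18],"spin": 0,"gripper": 0},{"dp": [186,240,18],"spin": 0,"gripper": 0},{"dp": [186,240,18],"spin": 0,"gripper": 0}])

```text
clock: 30.75
position: [0.6726, -0.0654, 0.2254]
tool_rot: [-179.5, -1.7, 0.1]
ft_force: [-0.6, -0.1, -3.6]
finger_gap: 0.0241
```

```bash
python3 -c "
from h import *
go(.673,-.0662,.1165,0.2)
"
```

```text
at [ 0.6726 -0.0654  0.2254] [-1.7946e+02 -1.7400e+00  1.4000e-01] F [-0.6 -0.1 -3.6] gap 0.0241 t 30.75
dp [-2.9, 1.8, 108.8] spin -0.001
```

drive_tool(commands=[{"dp": [-1,1,20],"spin": 0,"gripper": 0},{"dp": [-1,1,45],"spin": 0,"gripper": 0},{"dp": [-2,1,70],"spin": 0,"gripper": 0},{"dp": [-3,2,88],"spin": 0,"gripper": 0},{"dp": [-3,2,98],"spin": 0,"gripper": 0},{"dp": [-3,2,103],"spin": 0,"gripper": 0},{"dp": [-3,2,106],"spin": 0,"gripper": 0},{"dp": [-3,2,108],"spin": 0,"gripper": 0},{"dp": [-3,2,109],"spin": 0,"gripper": 0},{"dp": [-3,2,110],"spin": 0,"gripper": 0},{"dp": [-3,2,110],"spin": 0,"gripper": 0}])

```text
clock: 31.67
position: [0.6731, -0.0663, 0.1158]
tool_rot: [-179.5, -1.8, 0.1]
ft_force: [0.1, -0.1, -2.4]
finger_gap: 0.0241
```

drive_tool(commands=[{"dp": [0,0,1],"spin": 0,"gripper": 0},{"dp": [0,0,1.5],"spin": 0,"gripper": 0},{"dp": [0,0,1.5],"spin": 0,"gripper": 0},{"dp": [0,0,1.5],"spin": 0,"gripper": 0}])

```text
clock: 32.0
position: [0.6737, -0.0663, 0.1156]
tool_rot: [-179.5, -1.9, 0.1]
ft_force: [-3.4, 0.4, 8.7]
finger_gap: 0.0234
```

Contact is gentle at about 11 N, so I'll release.

drive_tool(commands=[{"dp": [0,0,0],"spin": 0,"gripper": 0.8},{"dp": [0,0,0],"spin": 0,"gripper": 0.8},{"dp": [0,0,0],"spin": 0,"gripper": 0.8},{"dp": [0,0,0],"spin": 0,"gripper": 0.8},{"dp": [0,0,0],"spin": 0,"gripper": 0.8},{"dp": [0,0,0],"spin": 0,"gripper": 0.8},{"dp": [0,0,-15],"spin": 0,"gripper": 0.8},{"dp": [0,0,-40],"spin": 0,"gripper": 0.8},{"dp": [0,0,-75],"spin": 0,"gripper": 0.8},{"dp": [0,0,-110],"spin": 0,"gripper": 0.8},{"dp": [0,0,-130],"spin": 0,"gripper": 0.8},{"dp": [0,0,-130],"spin": 0,"gripper": 0.8}])

```text
clock: 33.0
position: [0.6711, -0.0672, 0.252]
tool_rot: [-179.5, -2.3, 0.1]
ft_force: [0.8, -0.2, -0.0]
finger_gap: 0.0685
```

```bash
python3 -c "
from h import *
s=arm.read_state();d=get_image('wrist')
cv2.imwrite('pics/w20.png',d['frame'][:,:,::-1])
go(.4967,.3014,.235,0.2)
"
```

```text
at [ 0.6704 -0.0673  0.2492] [-1.7953e+02 -2.1300e+00  1.4000e-01] F [-0.1 -0.1 -1.5] gap 0.0683 t 33.05
dp [-173.2, -369.1, 10.8] spin -0.001
```

View pics/w20.png

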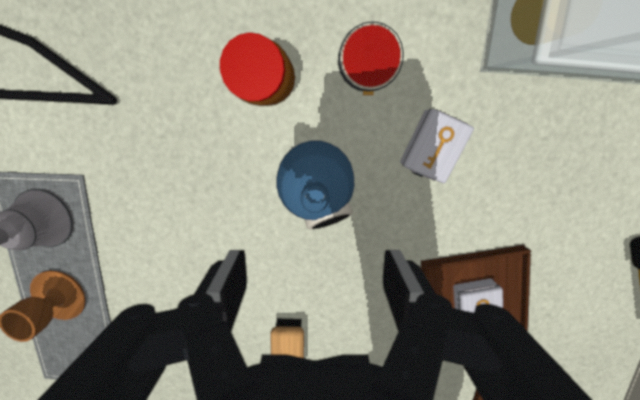

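drive_tool(commands=[{"dp": [-14,-30,0],"spin": 0,"gripper": 1},{"dp": [-31,-66,0],"spin": 0,"gripper": 1},{"dp": [-48,-102,0],"spin": 0,"gripper": 1},{"dp": [-65,-138,0],"spin": 0,"gripper": 1},{"dp": [-82,-174,0],"spin": 0,"gripper": 1},{"dp": [-99,-210,0],"spin": 0,"gripper": 1},{"dp": [-115,-246,2],"spin": 0,"gripper": 1},{"dp": [-132,-282,4],"spin": 0,"gripper": 1},{"dp": [-149,-318,6],"spin": 0,"gripper": 1},{"dp": [-165,-352,8],"spin": 0,"gripper": 1},{"dp": [-173,-369,10],"spin": 0,"gripper": 1},{"dp": [-173,-369,10],"spin": 0,"gripper": 1}])

```text
clock: 34.05
position: [0.4936, 0.3057, 0.2355]
tool_rot: [-179.5, -2.0, 0.5]
ft_force: [-0.0, 0.4, -0.1]
finger_gap: 0.0854
```

```bash
python3 -c "
from h import *
go(.4967,.3014,.0655,0.2)
"
```

```text
at [0.4936 0.3057 0.2355] [-179.46   -2.04    0.51] F [-0.   0.4 -0.1] gap 0.0854 t 34.05
dp [-3.0, 5.9, 170.0] spin 0.0055
```

drive_tool(commands=[{"dp": [-1,4,0],"spin": 0,"gripper": 1},{"dp": [-2,5,30],"spin": 0,"gripper": 1},{"dp": [-3,6,65],"spin": 0,"gripper": 1},{"dp": [-3,6,90],"spin": 0,"gripper": 1},{"dp": [-3,6,100],"spin": 0,"gripper": 1},{"dp": [-3,6,100],"spin": 0,"gripper": 1}])

```text
clock: 34.55
position: [0.4937, 0.2991, 0.1335]
tool_rot: [-179.6, -1.9, 0.5]
ft_force: [0.1, 0.3, 0.7]
finger_gap: 0.0856
```

```bash
python3 -c "
from h import *
s=arm.read_state();d=get_image('wrist')
cv2.imwrite('pics/w21.png',d['frame'][:,:,::-1])
go(.4967,.3014,.0655,0.2)
"
```

```text
at [0.4943 0.3    0.1354] [-179.49   -1.98    0.48] F [0.4 1.  0.3] gap 0.0852 t 34.6
dp [0.0, -0.8, 69.9] spin 0.0048
```

View pics/w21.png

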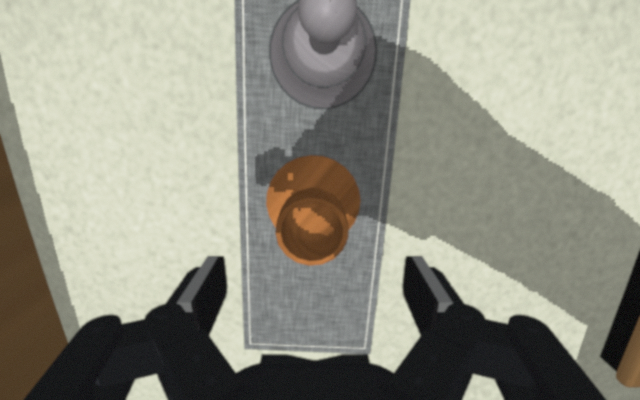

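drive_tool(commands=[{"dp": [0,-1,25],"spin": 0,"gripper": 1},{"dp": [0,-1,50],"spin": 0,"gripper": 1},{"dp": [0,-1,64],"spin": 0,"gripper": 1},{"dp": [0,-1,69],"spin": 0,"gripper": 1},{"dp": [0,-1,69],"spin": 0,"gripper": 1},{"dp": [0,-1,69],"spin": 0,"gripper": 1}])

```text
clock: 35.1
position: [0.4972, 0.302, 0.0677]
tool_rot: [-179.5, -2.0, 0.5]
ft_force: [0.3, 0.7, -0.0]
finger_gap: 0.0855
```

drive_tool(commands=[{"dp": [0,0,0],"spin": 0,"gripper": 0},{"dp": [0,0,0],"spin": 0,"gripper": 0},{"dp": [0,0,0],"spin": 0,"gripper": 0},{"dp": [0,0,0],"spin": 0,"gripper": 0},{"dp": [0,0,0],"spin": 0,"gripper": 0},{"dp": [0,0,0],"spin": 0,"gripper": 0},{"dp": [0,0,0],"spin": 0,"gripper": 0}], grip_force=30)

```text
clock: 35.68
position: [0.4975, 0.3023, 0.0687]
tool_rot: [-179.4, -2.1, 0.5]
ft_force: [-2.9, -2.0, 12.3]
finger_gap: 0.047
```

drive_tool(commands=[{"dp": [0,0,-15],"spin": 0,"gripper": 0},{"dp": [0,0,-45],"spin": 0,"gripper": 0},{"dp": [0,0,-80],"spin": 0,"gripper": 0},{"dp": [0,0,-115],"spin": 0,"gripper": 0},{"dp": [10,14,-138],"spin": 0,"gripper": 0},{"dp": [30,41,-143],"spin": 0,"gripper": 0},{"dp": [50,70,-143],"spin": 0,"gripper": 0},{"dp": [72,100,-142],"spin": 0,"gripper": 0},{"dp": [94,130,-140],"spin": 0,"gripper": 0},{"dp": [116,160,-138],"spin": 0,"gripper": 0},{"dp": [132,185,-137],"spin": 0,"gripper": 0},{"dp": [142,200,-135],"spin": 0,"gripper": 0}])

```text
clock: 36.68
position: [0.6378, 0.098, 0.2069]
tool_rot: [-179.5, -2.1, 0.3]
ft_force: [-0.2, -0.4, -0.3]
finger_gap: 0.0464
```

```bash
python3 -c "
from h import *
go(.6467,.0935,.0665,0.2)
"
```

```text
at [0.6378 0.098  0.2069] [-179.5    -2.12    0.26] F [-0.2 -0.4 -0.3] gap 0.0464 t 36.68
dp [3.6, 5.8, 140.6] spin 0.0011
```

drive_tool(commands=[{"dp": [5,5,5],"spin": 0,"gripper": 0},{"dp": [5,6,35],"spin": 0,"gripper": 0},{"dp": [5,6,70],"spin": 0,"gripper": 0},{"dp": [4,6,100],"spin": 0,"gripper": 0},{"dp": [4,6,122],"spin": 0,"gripper": 0},{"dp": [4,6,132],"spin": 0,"gripper": 0},{"dp": [4,6,137],"spin": 0,"gripper": 0},{"dp": [4,6,140],"spin": 0,"gripper": 0},{"dp": [4,6,141],"spin": 0,"gripper": 0},{"dp": [4,6,142],"spin": 0,"gripper": 0},{"dp": [4,6,142],"spin": 0,"gripper": 0}])

```text
clock: 37.6
position: [0.6476, 0.0935, 0.0661]
tool_rot: [-179.5, -2.2, 0.3]
ft_force: [-0.3, 0.8, 0.3]
finger_gap: 0.0465
```

drive_tool(commands=[{"dp": [0,0,1],"spin": 0,"gripper": 0},{"dp": [0,0,1.5],"spin": 0,"gripper": 0},{"dp": [0,0,1.5],"spin": 0,"gripper": 0}])

```text
clock: 37.85
position: [0.6482, 0.0934, 0.0658]
tool_rot: [-179.5, -2.3, 0.2]
ft_force: [-2.8, -0.8, 9.7]
finger_gap: 0.0465
```

drive_tool(commands=[{"dp": [0,0,0],"spin": 0,"gripper": 1},{"dp": [0,0,0],"spin": 0,"gripper": 1},{"dp": [0,0,0],"spin": 0,"gripper": 1},{"dp": [0,0,0],"spin": 0,"gripper": 1},{"dp": [0,0,0],"spin": 0,"gripper": 1},{"dp": [0,0,0],"spin": 0,"gripper": 1},{"dp": [0,0,-30],"spin": 0,"gripper": 1},{"dp": [0,0,-65],"spin": 0,"gripper": 1},{"dp": [0,0,-100],"spin": 0,"gripper": 1},{"dp": [0,0,-140],"spin": 0,"gripper": 1},{"dp": [0,0,-175],"spin": 0,"gripper": 1},{"dp": [0,0,-190],"spin": 0,"gripper": 1}])

```text
clock: 38.85
position: [0.6416, 0.0923, 0.2608]
tool_rot: [-179.5, -2.6, 0.2]
ft_force: [0.1, 0.3, -0.4]
finger_gap: 0.0856
```

```bash
python3 -c "
from h import *
s=arm.read_state();d=get_image('wrist')
cv2.imwrite('pics/w22.png',d['frame'][:,:,::-1])
go(.6097,.295,.25,0.0)
"
```

```text
at [0.6421 0.0924 0.2619] [-179.46   -2.69    0.24] F [0.4 0.3 1.9] gap 0.0855 t 38.9
dp [-32.0, -202.6, 12.3] spin 0.0042
```

View pics/w22.png

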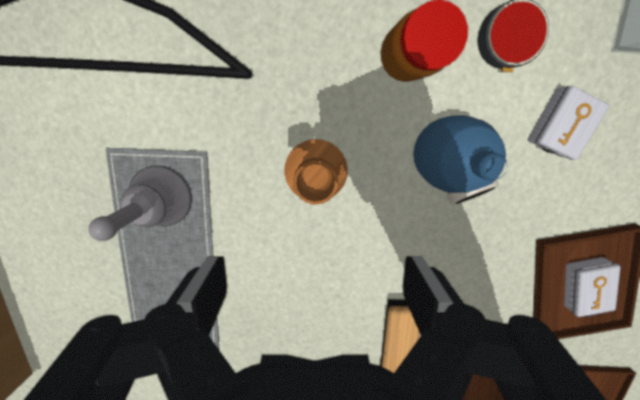

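drive_tool(commands=[{"dp": [-5,-32,2],"spin": 0,"gripper": 1},{"dp": [-11,-70,4],"spin": 0,"gripper": 1},{"dp": [-17,-108,6],"spin": 0,"gripper": 1},{"dp": [-23,-146,8],"spin": 0,"gripper": 1},{"dp": [-29,-182,10],"spin": 0,"gripper": 1},{"dp": [-32,-202,12],"spin": 0,"gripper": 1},{"dp": [-32,-202,30],"spin": 0,"gripper": 1},{"dp": [-34,-202,60],"spin": 0,"gripper": 1},{"dp": [-36,-202,80],"spin": 0,"gripper": 1},{"dp": [-36,-202,80],"spin": 0,"gripper": 1},{"dp": [-36,-202,80],"spin": 0,"gripper": 1}])

```text
clock: 39.82
position: [0.6086, 0.2949, 0.1817]
tool_rot: [-179.5, -2.6, 0.3]
ft_force: [0.3, 0.0, 0.4]
finger_gap: 0.0849
```

```bash
python3 -c "
from h import *
s=arm.read_state();d=get_image('wrist')
cv2.imwrite('pics/w23.png',d['frame'][:,:,::-1])
go(.6097,.295,.092,0.0)
"
```

```text
at [0.6092 0.2952 0.1831] [-179.44   -2.71    0.24] F [0.6 0.6 0.5] gap 0.0852 t 39.87
dp [-3.8, 1.1, 91.0] spin 0.0042
```

View pics/w23.png

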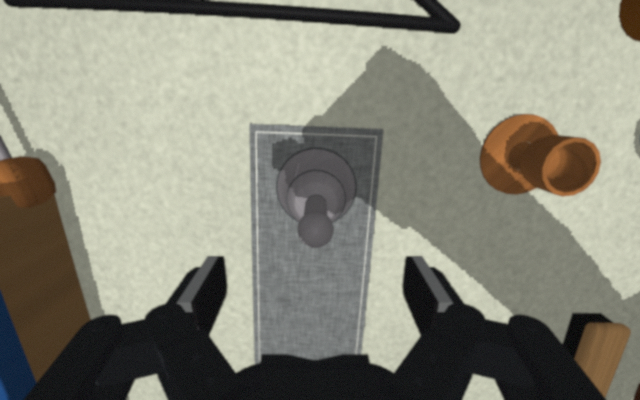

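drive_tool(commands=[{"dp": [-4,1,25],"spin": 0,"gripper": 1},{"dp": [-4,1,55],"spin": 0,"gripper": 1},{"dp": [-4,1,78],"spin": 0,"gripper": 1},{"dp": [-4,1,87],"spin": 0,"gripper": 1},{"dp": [-4,1,90],"spin": 0,"gripper": 1},{"dp": [-4,1,90],"spin": 0,"gripper": 1},{"dp": [-4,1,90],"spin": 0,"gripper": 1}])

```text
clock: 40.45
position: [0.6103, 0.2956, 0.0949]
tool_rot: [-179.4, -2.8, 0.2]
ft_force: [-0.2, 0.0, -0.3]
finger_gap: 0.0854
```

drive_tool(commands=[{"dp": [0,0,0],"spin": 0,"gripper": 0},{"dp": [0,0,0],"spin": 0,"gripper": 0},{"dp": [0,0,0],"spin": 0,"gripper": 0},{"dp": [0,0,0],"spin": 0,"gripper": 0},{"dp": [0,0,0],"spin": 0,"gripper": 0},{"dp": [0,0,0],"spin": 0,"gripper": 0},{"dp": [0,0,0],"spin": 0,"gripper": 0},{"dp": [0,0,0],"spin": 0,"gripper": 0},{"dp": [0,0,0],"spin": 0,"gripper": 0}], grip_force=50)

```text
clock: 41.2
position: [0.6104, 0.2956, 0.0951]
tool_rot: [-179.4, -2.8, 0.2]
ft_force: [-0.6, -1.1, 4.7]
finger_gap: 0.0182
```

drive_tool(commands=[{"dp": [0,0,-15],"spin": 0,"gripper": 0},{"dp": [0,0,-45],"spin": 0,"gripper": 0},{"dp": [0,0,-80],"spin": 0,"gripper": 0},{"dp": [0,0,-115],"spin": 0,"gripper": 0},{"dp": [0,0,-140],"spin": 0,"gripper": 0},{"dp": [0,20,-150],"spin": 0,"gripper": 0},{"dp": [-5,50,-150],"spin": 0,"gripper": 0},{"dp": [-12,85,-150],"spin": 0,"gripper": 0},{"dp": [-18,120,-150],"spin": 0,"gripper": 0},{"dp": [-25,155,-150],"spin": 0,"gripper": 0},{"dp": [-32,190,-150],"spin": 0,"gripper": 0},{"dp": [-38,225,-150],"spin": 0,"gripper": 0}])

```text
clock: 42.2
position: [0.565, 0.0674, 0.2413]
tool_rot: [-179.4, -2.8, 0.3]
ft_force: [0.7, -0.2, -1.7]
finger_gap: 0.0186
```

```bash
python3 -c "
from h import *
go(.5648,-.002,.24,0.2)
"
```

```text
at [0.565  0.0674 0.2413] [-179.39   -2.84    0.25] F [ 0.7 -0.2 -1.7] gap 0.0186 t 42.2
dp [-0.6, 69.4, 0.5] spin 0.0009
```

drive_tool(commands=[{"dp": [0,30,0],"spin": 0,"gripper": 0},{"dp": [0,55,0],"spin": 0,"gripper": 0},{"dp": [0,69,0],"spin": 0,"gripper": 0},{"dp": [0,69,0],"spin": 0,"gripper": 0},{"dp": [0,69,0],"spin": 0,"gripper": 0}])

```text
clock: 42.62
position: [0.5652, -0.0019, 0.2412]
tool_rot: [-179.4, -2.9, 0.2]
ft_force: [0.2, 0.6, -0.9]
finger_gap: 0.0182
```

```bash
python3 -c "
from h import *
go(.5648,-.002,.093,0.2)
"
```

```text
at [ 0.5652 -0.0019  0.2412] [-179.39   -2.86    0.19] F [ 0.2  0.6 -0.9] gap 0.0182 t 42.62
dp [-7.8, 1.6, 148.0] spin -0.0002
```

drive_tool(commands=[{"dp": [-2,1,35],"spin": 0,"gripper": 0},{"dp": [-4,1,70],"spin": 0,"gripper": 0},{"dp": [-6,1,105],"spin": 0,"gripper": 0},{"dp": [-7,1,128],"spin": 0,"gripper": 0},{"dp": [-8,1,138],"spin": 0,"gripper": 0},{"dp": [-8,1,143],"spin": 0,"gripper": 0},{"dp": [-8,1,146],"spin": 0,"gripper": 0},{"dp": [-8,1,148],"spin": 0,"gripper": 0},{"dp": [-8,1,150],"spin": 0,"gripper": 0},{"dp": [-8,1,150],"spin": 0,"gripper": 0},{"dp": [-8,1,150],"spin": 0,"gripper": 0}])

```text
clock: 43.53
position: [0.5656, -0.0014, 0.0921]
tool_rot: [-179.4, -3.0, 0.2]
ft_force: [1.0, -0.9, 3.8]
finger_gap: 0.0192
```

Contact at z 0.0921, as predicted; releasing and rising.

drive_tool(commands=[{"dp": [0,0,0.5],"spin": 0,"gripper": 0},{"dp": [0,0,0],"spin": 0,"gripper": 0.8},{"dp": [0,0,0],"spin": 0,"gripper": 0.8},{"dp": [0,0,0],"spin": 0,"gripper": 0.8},{"dp": [0,0,0],"spin": 0,"gripper": 0.8},{"dp": [0,0,0],"spin": 0,"gripper": 0.8},{"dp": [0,0,0],"spin": 0,"gripper": 0.8},{"dp": [0,0,-30],"spin": 0,"gripper": 0.8},{"dp": [0,0,-65],"spin": 0,"gripper": 0.8},{"dp": [0,0,-100],"spin": 0,"gripper": 0.8},{"dp": [0,0,-130],"spin": 0,"gripper": 0.8},{"dp": [0,0,-160],"spin": 0,"gripper": 0.8}])

```text
clock: 44.53
position: [0.557, -0.003, 0.2536]
tool_rot: [-179.4, -3.0, 0.2]
ft_force: [0.3, -0.2, 0.3]
finger_gap: 0.0682
```

```bash
python3 -c "
from h import *
s=arm.read_state();d=get_image('wrist')
cv2.imwrite('pics/w24.png',d['frame'][:,:,::-1])
go(.45,0.15,.28,0.2)
"
```

```text
at [ 0.5588 -0.0027  0.2591] [-179.45   -3.36    0.2 ] F [ 3.6 -0.3  9.6] gap 0.0683 t 44.58
dp [-106.9, -153.3, -25.7] spin -0.0
```

View pics/w24.png

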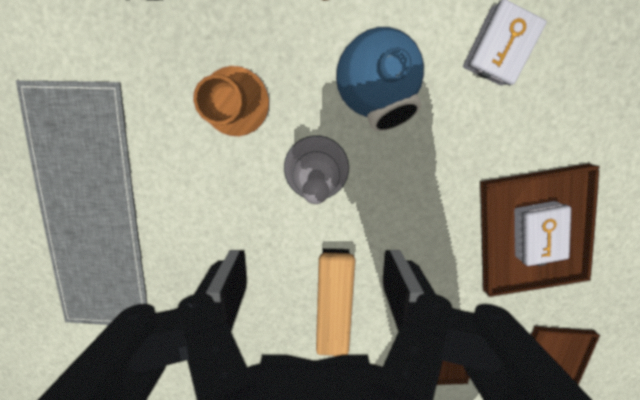

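drive_tool(commands=[{"dp": [-15,30,0],"spin": 0,"gripper": 0.8},{"dp": [-32,66,0],"spin": 0,"gripper": 0.8},{"dp": [-50,102,0],"spin": 0,"gripper": 0.8},{"dp": [-68,138,0],"spin": 0,"gripper": 0.8},{"dp": [-86,174,0],"spin": 0,"gripper": 0.8},{"dp": [-104,210,0],"spin": 0,"gripper": 0.8},{"dp": [-122,246,0],"spin": 0,"gripper": 0.8},{"dp": [-140,282,0],"spin": 0,"gripper": 0.8},{"dp": [-158,318,0],"spin": 0,"gripper": 0.8},{"dp": [-176,354,0],"spin": 0,"gripper": 0.8},{"dp": [-190,385,0],"spin": 0,"gripper": 0.8},{"dp": [-200,410,0],"spin": 0,"gripper": 0.8}])

```text
clock: 45.58
position: [0.3587, -0.4159, 0.2431]
tool_rot: [-179.5, -3.3, 0.1]
ft_force: [0.8, 0.3, -0.2]
finger_gap: 0.0684
```

drive_tool(commands=[{"dp": [-30,30,0],"spin": 0,"gripper": 0.8},{"dp": [-50,55,0],"spin": 0,"gripper": 0.8},{"dp": [-50,60,0],"spin": 0,"gripper": 0.8},{"dp": [-50,60,0],"spin": 0,"gripper": 0.8},{"dp": [-50,60,0],"spin": 0,"gripper": 0.8}])

```text
clock: 46.0
position: [0.309, -0.4758, 0.2393]
tool_rot: [-179.4, -3.3, 0.0]
ft_force: [0.7, 1.8, -0.8]
finger_gap: 0.0681
```

```bash
python3 -c "
from h import *
a=np.load('pics/top0.npy')[105:215,260:400];d=get_image('top');b=d['frame'][105:215,260:400]
cv2.imwrite('pics/cmp.png',cv2.resize(np.hstack([a,b])[:,:,::-1],(800,314),interpolation=cv2.INTER_CUBIC))
cv2.imwrite('pics/tend.png',d['frame'][:,:,::-1])
# centroid shifts by colour masks
for n,img in (('scene',0),('top',1)):
    A=np.load(f'pics/{n}0.npy');B=get_image(n)['frame']
    def cen(f,box,fn):
        h=cv2.cvtColor(f,cv2.COLOR_RGB2HSV).astype(int);m=fn(h[:,:,0],h[:,:,1],h[:,:,2]);k=np.zeros_like(m);x0,x1,y0,y1=box;k[y0:y1,x0:x1]=1
        y,x=np.nonzero(m&k);return np.round([x.mean(),y.mean(),len(x)],1)
    bx={'scene':dict(pig=(270,328,205,265),egg=(350,400,210,262),bell=(310,355,175,230),jar=(300,345,245,305)),'top':dict(pig=(315,350,145,185),egg=(265,300,155,188),bell=(296,328,183,212),jar=(300,330,110,142))}[n]
    fs=dict(pig=lambda h,s,v:(h>95)&(h<125)&(s>80),egg=lambda h,s,v:(h<22)&(s>110),bell=lambda h,s,v:(s<45)&(v<115),jar=lambda h,s,v:((h<12)|(h>170))&(s>150))
    for o in bx: print(n,o,cen(A,bx[o],fs[o]),cen(B,bx[o],fs[o]))
"
```

```text
scene pig [ 302.1  236.8 1411. ] [ 302.2  237.  1415. ]
scene egg [374.4 238.9 942. ] [374.5 239.4 942. ]
scene bell [332.4 209.5 955. ] [332.2 210.1 965. ]
scene jar [326.1 262.1 672. ] [326.1 262.2 660. ]
top pig [332.3 161.2 488. ] [332.2 160.8 491. ]
top egg [282.4 171.6 467. ] [282.5 171.1 464. ]
top bell [311.5 196.5 541. ] [311.8 196.2 532. ]
top jar [316.1 123.5 275. ] [316.1 123.4 273. ]
```

View pics/cmp.png

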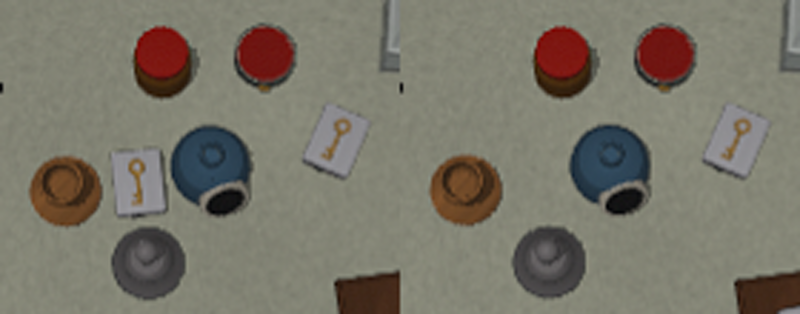

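View pics/tend.png

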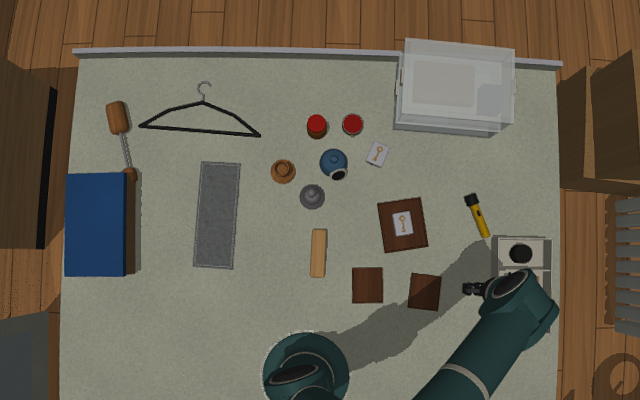

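All three stand within about 2 mm of where they started, the tin is in the tray, and the arm is clear.

```bash
python3 -c "
from bench import ticket
print(ticket.finish_job())"
```

```text
the job is handed in; nothing more can be done
None
```

The job is handed in, after about 46 s of the 136 s allowed. I stood the bell, egg cup and salt pig on the felt mat and laid the left-hand key tin in the middle of the 160 x 140 mm tray, lid up. Then I put all three back where they stood.

**Last checks:**
- **Positions:** the top and scene pictures from before and after differ by 0.6 px or less for the pig, egg cup and bell, which is about 2 mm against the 15 mm allowed. The jar shows no shift, and the brush looks unmoved in the final top view.
- **Tin:** it lies flat in the tray with its key emblem up.
- **Salt pig:** the wrist force when setting it down was about 11 N or less on each placing, against the 60 N limit.
- **Arm:** it finished open and clear of everything.

**What disagreed or drifted:**
- The cameras' first position estimates differed by up to about 10 mm, so I relied on wrist close-ups and the recorded grasp poses.
- The tool's tilt crept to about 3.3° over the run, and I could not correct it. Everything still stood upright in the last pictures.

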